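Turn the boxed game set round in its display sleeve

ROBOT

A 6-joint arm with a two-finger parallel gripper is mounted at the origin on the work surface. World frame = base frame: x ahead of the robot, y to its left, z up, the work surface at z = 0. Lengths are in mm, angles in rad, forces in N, time in s.
With the tool pointing down it reaches from about 350 to 875 mm from the base axis. Payload 4.2 kg.
Tool frame: the origin (TCP) lies at the very end of the fingers, on their centre line; the grasp point (between the pads) lies 19 mm behind it; z points along the fingers, y is the direction in which the jaws open and shut (so a half turn about z gives the same grasp; the last joint's range is limited). The gripper opens to 85 mm and grips with 20 to 120 N. Pads are 22 mm wide; open, the fingers measure 114 mm over their backs; the gripper's body (76 mm by 85 mm) begins 54 mm behind the grasp point. The pads swing forward as they close: fully open they stand 13 mm farther back than shut.
Start: joints at [1.405, 0.385, 0.008, 0, -1.194, -0.259], TCP at [257.553, 569.443, 231.312] pointing down, gripper open.
Joint ranges: [-3.14, 3.14], [-1.21, 2.06], [-1.07, 1.41], [-3.16, 2.05], [-2.99, -0.16], [-3.1, 3.1]. Speed limits (rad/s): [2.79, 2.79, 3.14, 3.14, 3.14, 3.14].

INTERFACE

Orientations are given as a unit quaternion [x, y, z, w].
In Python, from bench import arm gives the robot as it stands.
- The arm moves only by the tool apply_moves, never from a script. Its argument "plan" is one flat list of numbers, 5 for each row, row after row: the gripper's target within -1 to 1 (shut at 1, half-way at 0, fully open at -1), then the shift along the world's x, y, z in m, then the turn about the world's z in degrees. A call has 1 to 8 rows; each row is the pose to reach, as a shift and turn from the pose commanded when the call began; what a row does not reach only later rows make up. A row lasts 1/12 s, in which the tool goes at most 41.7 mm and 7.16 degrees, less where a joint would pass 70% of its speed; a pose out of reach is approached as far as the arm can. A call with a gripper value outside its range is refused whole. The fingers move at their own pace and stop on an object; the grip force is fixed at half the most. Time passes only in rows, so rows that repeat a pose let the fingers close. It gives the time, the measured TCP pose, the force and the opening at its end, in the units of the state.
- arm.read_state(): the state, without advancing time (a new reading comes with each control period).
- arm.get_image(name): name is "side" or "top"; returns a dict with "color" (480x640x3 uint8, red, green, blue), "range_z" (480x640 float32, mm along the optical axis (not along the pixel's ray), 0 where there is no reading), "camera_matrix" (3x3 intrinsics, pixels), "k1" (the pictures are not rectified: a ray, as slopes to the right and down, at radius r is drawn at 1 + k1 r^2 times it, then the intrinsics apply), "camera_from_world" (4x4, takes a point from world to camera coordinates). Camera axes: x right, y down, z forward; pixel columns grow to the right and rows downward; lengths in mm; the calibration is good to about 2 mm. A picture is of the moment at which its call begins.
- arm.job_done(): hands the job in, once; it reports no verdict.
The state is a dict: "clock": time; "joints": joint angles; "joint_vel": joint speeds; "joint_efforts": joint torques, N m; "position": TCP position; "ee_rot": TCP orientation; "contact_force": force on the tool from outside, world axes, zero at the start; "wrist_torque": the same for the moment, N m; "gripper_width": finger opening in mm.
Only numpy, scipy, OpenCV 4.12 (cv2) and the standard library are available. Lean on these libraries where they do the work, as an engineer would, in place of code of your own. Each camera call takes 0.05 s, during which the arm holds its last target.

TASK

The wooden game box on the sloping display stand was put into its red sleeve the wrong way round, with its green end hidden. Slide the box right out, turn it end for end (the same face up; the blue pad is free to rest it on), and slide it back until it is fully home with the green end showing; then slide the brass keeper all the way across the mouth to lock it in. Leave the other goods on the counter where they stand.

Things in the scene. Friction and masses are not known exactly. Their poses are not given: they have to be found in the camera images.
- case: Fixed red sleeve on a board sloping 25 degrees, high side to the robot. Origin: on the board's surface, mid-mouth, 95 mm above the counter. Axes: x down the slope (away from the robot), z square to the board, y level, along the sleeve, out of the mouth. Passage: x -28 to 28, z 0 to 51 (the board is its floor), y -98 (closed end) to 0 mm. The board spans x -45 to 145, y -112 to 78 mm.
- mouth (a point): Middle of the sleeve's mouth, 25.5 mm above the board; axes as case. Red side walls and clear roof are 4 mm thick (outer height 55 mm, outer width 64 mm); the side walls flare outwards at the mouth up to y = 6 mm.
- box_center (a point): Centre of the loose wooden box: 50 wide (own x), 140 long (own y), 46 mm high (own z; dark panel and brass dot on top), 0.16 kg. 12 mm at its own -y end are green, the other end is plain. At the start it lies in the sleeve, plain end 42 to 50 mm out of the mouth. Fully home, it touches the closed end and its outer end is at y = 42 mm of case.
- green_end (a point): Centre of the green end face of the box, 70 mm from its centre along its own -y. Axes as the box.
- box_top (a point): Centre of the box's top face, 23 mm above its centre. Axes as the box.
- keeper (a joint): Brass bar sliding along x of case outside the mouth. 0 = closed (tip on the mouth's middle line), 0.065 m = fully open, down the slope; starts at 0.052 to 0.065. About 1.5 N friction, stays where left. Bar: y 48 to 60 mm of case, 9 mm high, 74 mm long. A box fully home leaves 6 mm to the bar; one left further out blocks it.
- keeper_knob (a point): Centre of the upright black knob on the keeper bar: 18 mm across, 9 to 39 mm above the board (this point: 24 mm). At joint value q it is at x = 62 mm + q, y = 54 mm of case. Push or pinch it to move the keeper.
- pad: Fixed blue felt pad on the counter, 240 mm (own x) by 140 mm (own y), 4 mm thick, origin at the centre of its underside. Free of other things.
There are look-alikes about, which are no part of the job. Of the things like the part that bears box_center, leave any that is orange; of the rest the smaller one is meant.

How it is judged (in metres and radians):
On the way, in this order (a step that is already met when the one before it is completed fails the run):
1. the box is drawn completely out of the sleeve (y of box_center in the frame of case above 0.072 m), for 0.1 s.
2. the box is back in the sleeve, fully home, green end out, same face up (y of green_end in the frame of case between 0.034 and 0.0485 m and x of green_end in the frame of case between -0.008 and 0.008 m and z of green_end in the frame of case between 0.017 and 0.031 m and z of box_top in the frame of case above 0.038 m and angle between the y axis of box_center and the y axis of case, either way round below 0.08 rad), for 0.2 s.
At the end, for the whole second after the job is handed in: Box in the sleeve reversed: green end face 34 to 48.5 mm outside the mouth (42 = home), within 8 mm of the middle and 0.08 rad of the sleeve, panelled face up, at rest; keeper closed to within 8 mm; no other goods pushed over 30 mm or knocked over (all of step 2 and value of joint keeper below 0.008 m and linear speed of gamebox below 0.02 m/s); the robot touches nothing.
It fails at once if another article on the counter is pushed more than 30 mm or knocked over (distance of any of vase, redjar, bell, tin, bowl, mug, trinketbox, album from where it was at the start of the episode above 0.03 m or angle between any of vase, redjar, bell, tin, bowl, mug, trinketbox, album's own z axis and vertical above 0.5 rad).
It also fails if it takes over 72 s, if anything falls off the work surface, if the arm or the gripper's body presses on something with over 40 N, if the wrist force passes 120 N, or if a joint passes its speed limit or range.

## Working session

There is one attempt and no reset: what is moved stays moved. The work goes in short steps, Python scripts to look and compute and a tool call to move; the robot and the scene stay as the last step left them, time stands still between calls to the robot, and variables do not carry over. Pictures are saved under pics/ and viewed, and the job is handed in when it is done.

Besides the shell and the picture viewer there is one more tool, called by a JSON object that holds its "name" and its "arguments", one argument or row to a line. apply_moves: Moves the arm, as the interface text tells. Its arguments: {"type":"object","properties":{"plan":{"type":"array","items":{"type":"number"}}},"required":["plan"]}

```bash
ls; mkdir -p pics; python3 - <<'E'
from bench import arm
import cv2,json
print(arm.read_state())
for n in("side","top"):
    d=arm.get_image(n)
    cv2.imwrite(f"pics/{n}0.png",d["color"][:,:,::-1])
    print(n,d["camera_matrix"],d["k1"],d["camera_from_world"])
E
```

```text
pics
{'clock': 0.0, 'joints': array([ 1.40464844e+00,  3.85589153e-01,  6.62468578e-03, -4.73134396e-04,
       -1.19398182e+00, -2.58608277e-01]), 'joint_vel': array([-0.00118194, -0.00033259, -0.0023023 , -0.00036302, -0.00085054,
        0.00168129]), 'joint_efforts': array([ 2.73056839e-04, -3.92292058e+01,  1.88406783e+01,  4.18628767e+00,
       -4.69617167e-03,  5.46476912e-06]), 'position': array([257.30729799, 568.94654154, 230.20528633]), 'ee_rot': array([ 9.77513425e-01, -2.10870340e-01, -1.69962594e-04,  1.08399148e-03]), 'contact_force': array([-0.51358087,  0.53035537, -0.4338147 ]), 'wrist_torque': array([-0.0416246 ,  0.03767143,  0.01038786]), 'gripper_width': 85.52528625263433}
side [[539.4627702    0.         315.31010422]
 [  0.         539.4627702  241.39678628]
 [  0.           0.           1.        ]] -0.018373638616420808 [[ 8.07517428e-01 -5.89506681e-01  1.99368057e-02 -3.65047670e+02]
 [-4.44189878e-01 -6.30003309e-01 -6.37017411e-01  2.72971240e+02]
 [ 3.88086274e-01  5.05546934e-01 -7.70591553e-01  1.02755845e+03]
 [ 0.00000000e+00  0.00000000e+00  0.00000000e+00  1.00000000e+00]]
top [[474.63456333   0.         320.89364484]
 [  0.         474.63456333 237.23832752]
 [  0.           0.           1.        ]] -0.10068734340731522 [[-2.64538566e-02 -9.99628398e-01 -6.57721548e-03  4.61135174e+00]
 [-9.96096068e-01  2.69135505e-02 -8.40730865e-02  4.45088967e+02]
 [ 8.42188609e-02  4.32748111e-03 -9.96437884e-01  8.08960558e+02]
 [ 0.00000000e+00  0.00000000e+00  0.00000000e+00  1.00000000e+00]]
```

View pics/side0.png

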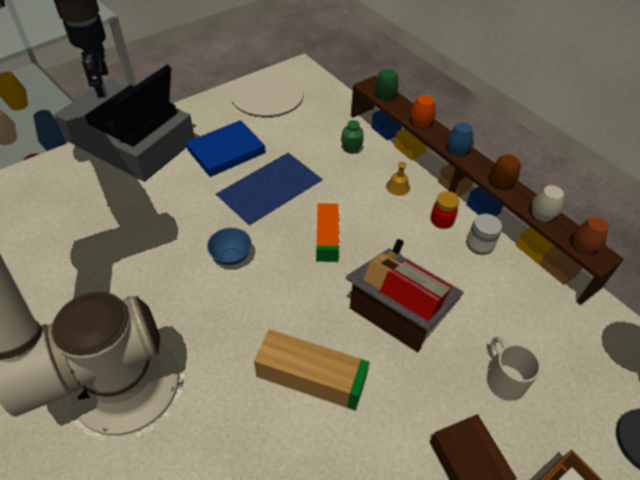

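View pics/top0.png

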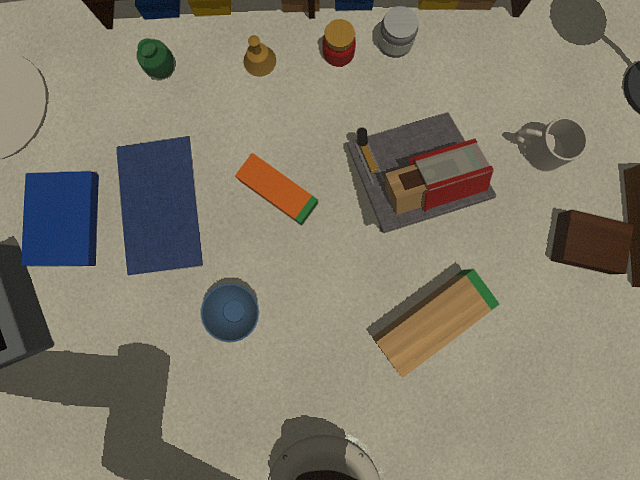

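The side view shows the sleeve on its stand at (415,285). In the top view it is at (450,175), with its mouth facing left. These could be taken for the box:
- The orange block at top (275,190) is excluded by its colour.
- The large wooden block with a green end at top (435,325) is the larger one.
- The plain wooden end sticking out of the sleeve at top (405,187) is the one I choose.

The felt pad is at top (160,205). The blue album at (60,218) is a look-alike of the pad.

```bash
cat > h.py <<'E'
import numpy as np, cv2
from bench import arm
def grab(n):
    return arm.get_image(n)
def world(d,pts,z=None):
    """pts Nx2 pixels -> world using depth"""
    K=d["camera_matrix"];T=np.linalg.inv(d["camera_from_world"])
    pts=np.asarray(pts,float).reshape(-1,2)
    dist=np.array([d["k1"],0,0,0])
    n=cv2.undistortPoints(pts.reshape(-1,1,2),K,dist).reshape(-1,2)
    zz=np.array([d["range_z"][int(round(v)),int(round(u))] for u,v in pts])
    c=np.c_[n*zz[:,None],zz]
    return c@T[:3,:3].T+T[:3,3]
def proj(d,P):
    T=d["camera_from_world"];P=np.asarray(P,float).reshape(-1,3)
    r,_=cv2.Rodrigues(T[:3,:3])
    return cv2.projectPoints(P,r,T[:3,3],d["camera_matrix"],np.array([d["k1"],0,0,0,]))[0].reshape(-1,2)
def crop(d,x0,y0,x1,y1,s,name):
    im=cv2.resize(d["color"][y0:y1,x0:x1,::-1],None,fx=s,fy=s,interpolation=cv2.INTER_CUBIC)
    cv2.imwrite("pics/"+name,im)
E
python3 - <<'E'
from h import *
t=grab("top");s=grab("side")
np.savez("t0.npz",**t);np.savez("s0.npz",**s)
crop(t,335,100,505,240,4.5,"tc1.png");crop(s,335,230,475,350,5.5,"sc1.png")
E
```

```text
(no output)
```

View pics/tc1.png

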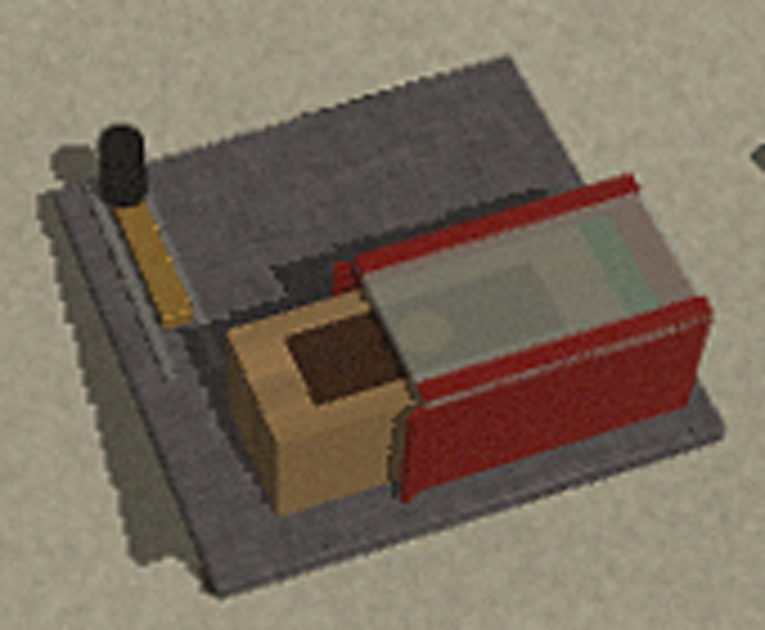

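View pics/sc1.png

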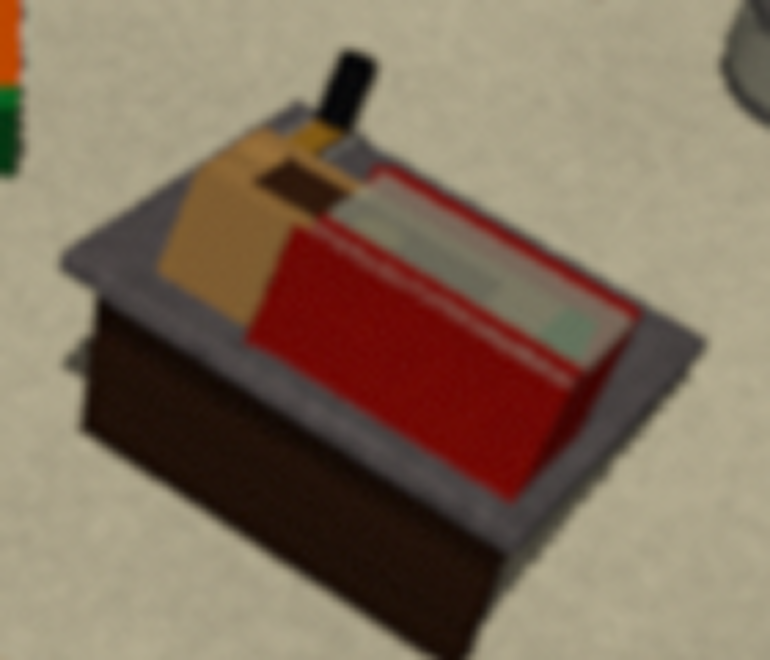

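```bash
cat >> h.py <<'E'
c25,s25=np.cos(np.radians(25)),np.sin(np.radians(25))
def caseT(x,y,yaw):
    # yaw = direction (deg) of level component of case x (downslope)
    a=np.radians(yaw);R=np.array([[c25*np.cos(a),-np.sin(a),s25*np.cos(a)],[c25*np.sin(a),np.cos(a),s25*np.sin(a)],[-s25,0,c25]])
    return R,np.array([x,y,95.])
def load(n):
    f=np.load(n);return {k:f[k] if f[k].ndim else float(f[k]) for k in f.files}
E
python3 - <<'E'
from h import *
from scipy.optimize import least_squares
t=load("t0.npz");s=load("s0.npz")
L=np.array([[-45,78,0],[145,78,0],[145,-112,0],[-45,-112,0]],float)
pt=np.array([[222,597],[40,190],[510,57],[722,434]])/4.5+[335,100]
ps=np.array([[62,262],[300,100],[707,343],[500,552]])/5.5+[335,230]
for use in ("ts","t","s"):
    def f(p):
        R,o=caseT(*p);P=L@R.T+o;e=[]
        if "t" in use:e.append((proj(t,P)-pt).ravel())
        if "s" in use:e.append((proj(s,P)-ps).ravel())
        return np.concatenate(e)
    r=least_squares(f,[560,-140,0]);print(use,r.x,np.round(r.fun,1))
    if use=="ts":p=r.x
R,o=caseT(*p)
# depth checks: board pts
b=np.array([[450,140],[375,210],[400,135],[425,130]])
print(np.round((world(t,b)-o)@R,1))
b=np.array([[400,172],[392,185],[421,190],[390,205],[410,188]])
print("box",np.round((world(t,b)-o)@R,1))
pk=np.array([[122,132],[122,160],[150,250]])/4.5+[335,100]
print("knob",np.round((world(t,pk)-o)@R,1))
E
```

```text
ts [ 503.66699179 -167.52982733   15.70572988] [-1.6 -1.2  2.8  0.1  0.2 -0.6  1.5 -0.5 -2.4 -1.3 -2.4  0.7 -1.2  0.8
  1.6 -1.1]
t [ 502.72622385 -166.63489596   16.12058032] [-1.9 -0.2  1.9  1.1 -0.9 -0.3  1.  -0.4]
s [ 505.04455629 -168.59794652   14.96758778] [-1.4 -1.7 -0.8  0.8  0.   1.7  1.9 -0.7]
[[ 85.5 -88.8  -0.3]
 [ -3.1  76.5  -1.2]
 [128.  -14.2  -1.9]
 [120.4 -57.3   1.3]]
box [[ 20.3  26.4  46.1]
 [  1.5  46.1  46.6]
 [-22.4   9.   47.1]
 [ -4.2  51.7   1.7]
 [-12.5  22.6  45.7]]
knob [[129.   52.5  40. ]
 [119.1  55.9  36.5]
 [ 96.9  53.9   8.7]]
```

```bash
python3 - <<'E'
from h import *
t=load("t0.npz");s=load("s0.npz")
R,o=caseT(503.67,-167.53,15.7)
def reg(d,poly,org,sc):
    m=np.zeros((480,640),np.uint8);cv2.fillPoly(m,[np.round(np.array(poly)/sc+org).astype(int)],1)
    v,u=np.nonzero(m);return (world(d,np.c_[u,v])-o)@R
def plane(P,ax):
    for _ in range(3):
        A=np.c_[np.delete(P,ax,1),np.ones(len(P))];k=np.linalg.lstsq(A,P[:,ax],rcond=None)[0];r=P[:,ax]-A@k;P=P[abs(r)<2.5*r.std()+.1]
    return np.round(k,3),round(r.std(),2),np.round(P.mean(0),1),len(P)
print("s red near",plane(reg(s,[(310,260),(550,390),(500,470),(270,335)],(335,230),5.5),0))
print("t red near",plane(reg(t,[(430,420),(690,340),(680,390),(425,470)],(335,100),4.5),0))
print("t box end",plane(reg(t,[(240,365),(270,430),(280,485),(245,400)],(335,100),4.5),1))
print("s box near",plane(reg(s,[(215,185),(280,220),(240,305),(175,265)],(335,230),5.5),0))
print("t board",plane(reg(t,[(180,170),(480,90),(530,170),(250,240)],(335,100),4.5),2))
print("s boxtop",plane(reg(t,[(250,340),(340,310),(380,380),(285,415)],(335,100),4.5),2))
# overlays
from itertools import product
def draw(d,name,x0,y0,x1,y1,sc):
    im=cv2.resize(d["color"][y0:y1,x0:x1,::-1],None,fx=sc,fy=sc,interpolation=cv2.INTER_CUBIC)
    def ln(a,b,c):
        q=(proj(d,np.array([a,b],float)@R.T+o)-[x0,y0]+.5)*sc
        cv2.line(im,*[tuple(int(v) for v in z) for z in q],c,1)
    L=[(-45,78,0),(145,78,0),(145,-112,0),(-45,-112,0)]
    for i in range(4):ln(L[i],L[(i+1)%4],(0,255,255))
    for z in(0,55):
        M=[(-32,0,z),(32,0,z),(32,-102,z),(-32,-102,z)]
        for i in range(4):ln(M[i],M[(i+1)%4],(255,255,0))
    M=[(-25,47,46),(25,47,46),(25,-93,46),(-25,-93,46)]
    for i in range(4):ln(M[i],M[(i+1)%4],(0,255,0))
    cv2.imwrite("pics/"+name,im)
draw(t,"to.png",335,100,505,240,4.5);draw(s,"so.png",335,230,475,350,5.5)
E
```

```text
s red near (array([-4.0000e-03, -1.1000e-02, -2.7781e+01]), np.float64(1.46), array([-27.9, -51. ,  29.6]), 844)
t red near (array([ -0.016,  -0.555, -15.729]), np.float64(5.43), array([-32. , -49. ,  30.7]), 662)
t box end (array([ 3.0000e-03, -2.0000e-03,  4.8873e+01]), np.float64(0.24), array([-6.7, 48.8, 36.3]), 72)
s box near (array([  0.888,  -1.128, -11.63 ]), np.float64(15.87), array([-28. ,  23.7,  33.2]), 253)
t board (array([-0.01 ,  0.003,  1.784]), np.float64(1.07), array([112.3, -36.8,   0.5]), 1341)
s boxtop (array([-7.0000e-03, -1.7000e-02,  4.7219e+01]), np.float64(1.08), array([ 2.8, 25.3, 46.8]), 408)
```

View pics/to.png

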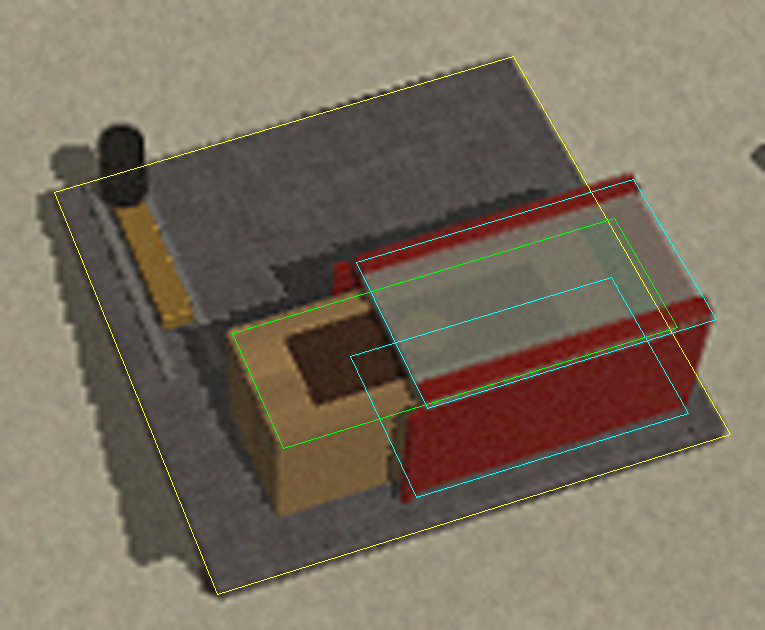

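View pics/so.png

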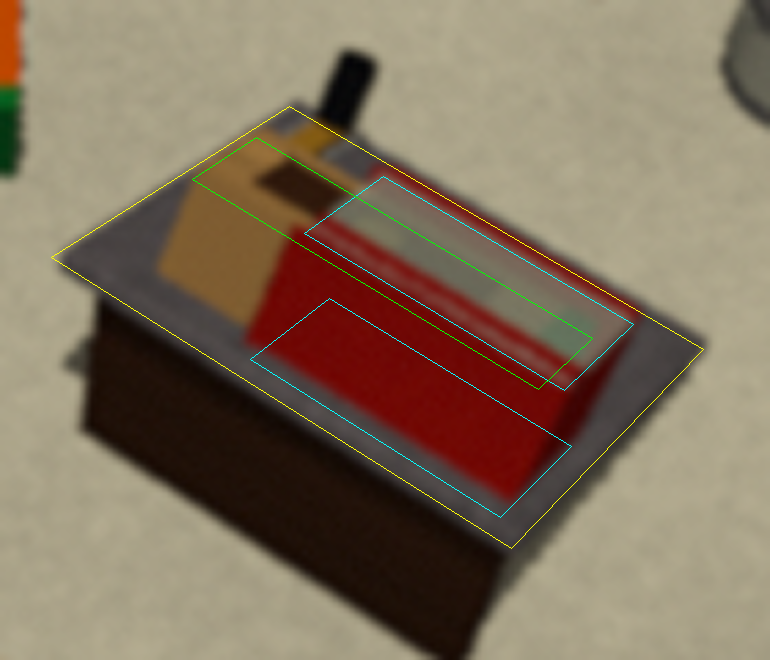

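The crop confirms the choice: a plain wooden end with a dark panel sticks out of the mouth, and green shows through the roof at the closed end. Next I refine the case x offset and locate the knob, the pad and the box's lateral position.

```bash
python3 - <<'E'
from h import *
from scipy.optimize import least_squares
t=load("t0.npz");s=load("s0.npz")
# more features: (case xyz) -> pixels ; top crop /4.5, side crop /5.5
L=np.array([[-45,78,0],[145,78,0],[145,-112,0],[-45,-112,0]],float)
pt=np.array([[222,597],[42,190],[510,57],[722,436]])/4.5+[335,100]-.4
ps=np.array([[62,262],[300,100],[707,343],[500,552]])/5.5+[335,230]-.4
Lr=np.array([[32,0,55],[-32,0,55]],float)
ptr=np.array([[357,262],[424,398]])/4.5+[335,100]-.4
psr=np.array([[379,165],[298,229]])/5.5+[335,230]-.4
def f(p):
    R,o=caseT(*p[:3])
    P=L@R.T+o;Q=Lr@R.T+o
    return np.concatenate([(proj(t,P)-pt).ravel(),(proj(s,P)-ps).ravel(),(proj(t,Q)-ptr).ravel(),(proj(s,Q)-psr).ravel()])
r=least_squares(f,[505,-167,15],loss="soft_l1");print(r.x,np.round(f(r.x),1))
R,o=caseT(505.8,-167,15.7)
pk=np.array([[122,132]])/4.5+[335,100]
print("knobtop",np.round((world(t,pk)-o)@R,1))
# box top corner rays: intersect with plane z=46
def onplane(d,px,z):
    T=np.linalg.inv(d["camera_from_world"]);n=cv2.undistortPoints(np.array(px,float).reshape(-1,1,2),d["camera_matrix"],np.array([d["k1"],0,0,0])).reshape(-1,2)
    D=np.c_[n,np.ones(len(n))]@T[:3,:3].T@R;C=(T[:3,3]-o)@R
    k=(z-C[2])/D[:,2];return C+D*k[:,None]
print("box corners top",np.round(onplane(t,np.array([[230,332],[270,433]])/4.5+[335,100]-.4,46),1))
print("box corners side",np.round(onplane(s,np.array([[265,128],[205,172],[158,272]])/5.5+[335,230]-.4,46),1))
print("knob top",np.round(onplane(t,np.array([[122,138]])/4.5+[335,100]-.4,39),1))
print("knob side",np.round(onplane(s,np.array([[357,62]])/5.5+[335,230]-.4,39),1))
print("pad",np.round(world(t,[(119,149),(188,140),(199,262),(130,271),(160,205)]),0))
print("others",np.round(world(t,[(231,312),(275,190),(305,210),(435,325)]),0))
E
```

```text
[ 503.98974427 -166.36684769   15.56932514] [-2.  -1.   2.2  0.2  0.2 -0.3  1.1 -0.6 -2.2 -1.5 -2.1  0.7 -1.   0.9
  1.6 -1.1 -1.  -0.1 -0.1  2.   0.4  1.6  0.8  0.2]
knobtop [[127.   52.6  39. ]]
box corners top [[ 23.1  47.9  46. ]
 [-20.5  49.3  46. ]]
box corners side [[ 30.8  47.9  46. ]
 [-19.5  45.9  46. ]
 [-92.   23.6  46. ]]
knob top [[125.3  53.8  39. ]]
knob side [[128.8  54.7  39. ]]
pad [[621. 363.   2.]
 [632. 232.   2.]
 [408. 213.  -1.]
 [395. 338.   4.]
 [513. 282.   5.]]
others [[ 318.  155.    3.]
 [ 526.   69.   44.]
 [ 490.   18.   45.]
 [ 292. -190.   66.]]
```

{"name": "apply_moves", "arguments": {
  "plan": [-1, 0.015, -0.03, 0, -2, -1, 0.04, -0.07, 0, -5, -1, 0.07, -0.11, 0, -8, -1, 0.09, -0.15, 0, -11, -1, 0.115, -0.19, 0, -14, -1, 0.14, -0.23, 0, -17, -1, 0.165, -0.27, 0, -20, -1, 0.18, -0.305, 0, -23]
}}

```text
clock: 0.87
position: [424.9, 288.9, 231.4]
ee_rot: [0.915, -0.402, 0.0, -0.0]
contact_force: [1.1, 0.7, 0.3]
gripper_width: 85.7
```

{"name": "apply_moves", "arguments": {
  "plan": [-1, 0.01, -0.04, 0, -3, -1, 0.02, -0.08, 0, -6, -1, 0.03, -0.12, 0, -9, -1, 0.04, -0.16, 0, -12, -1, 0.05, -0.2, 0, -15, -1, 0.06, -0.24, 0, -18, -1, 0.067, -0.28, 0, -22, -1, 0.07, -0.315, 0, -25]
}}

```text
clock: 1.53
position: [494.3, -26.7, 231.3]
ee_rot: [0.806, -0.592, 0.0, -0.0]
contact_force: [0.1, -0.9, 0.2]
gripper_width: 85.4
```

{"name": "apply_moves", "arguments": {
  "plan": [-1, 0.001, -0.03, 0, -1, -1, 0.003, -0.06, 0, -2, -1, 0.003, -0.083, -0.01, -2, -1, 0.003, -0.083, -0.03, -2, -1, 0.003, -0.083, -0.05, -2, -1, 0.003, -0.083, -0.06, -2, -1, 0.003, -0.083, -0.06, -2, -1, 0.003, -0.083, -0.06, -2]
}}

```text
clock: 2.2
position: [497.2, -107.3, 171.4]
ee_rot: [0.797, -0.604, -0.0, 0.0]
contact_force: [-0.2, 0.2, 0.6]
gripper_width: 85.5
```

{"name": "apply_moves", "arguments": {
  "plan": [-1, 0.014, -0.027, 0, 0, -1, 0.014, -0.027, 0, 0, -1, 0.014, -0.027, -0.02, 0]
}}

```text
clock: 2.45
position: [515.5, -135.1, 156.1]
ee_rot: [0.797, -0.604, 0.005, -0.003]
contact_force: [0.2, 0.2, -0.5]
gripper_width: 85.4
```

```bash
python3 - <<'E'
from h import *
s=grab("side");t=grab("top");print(arm.read_state()["position"])
crop(s,300,180,480,340,4,"s2.png");crop(t,335,80,505,240,4,"t2.png")
E
```

```text
[ 510.04681136 -134.06265481  150.22468513]
```

View pics/s2.png

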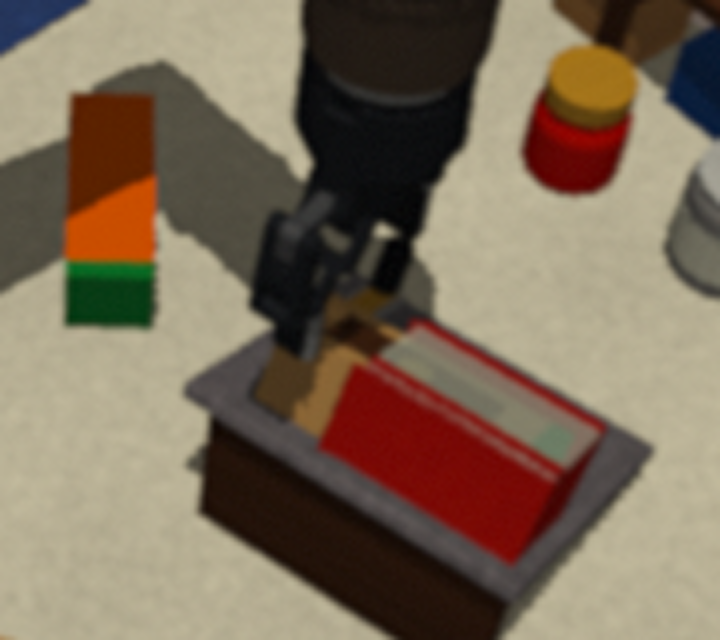

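View pics/t2.png

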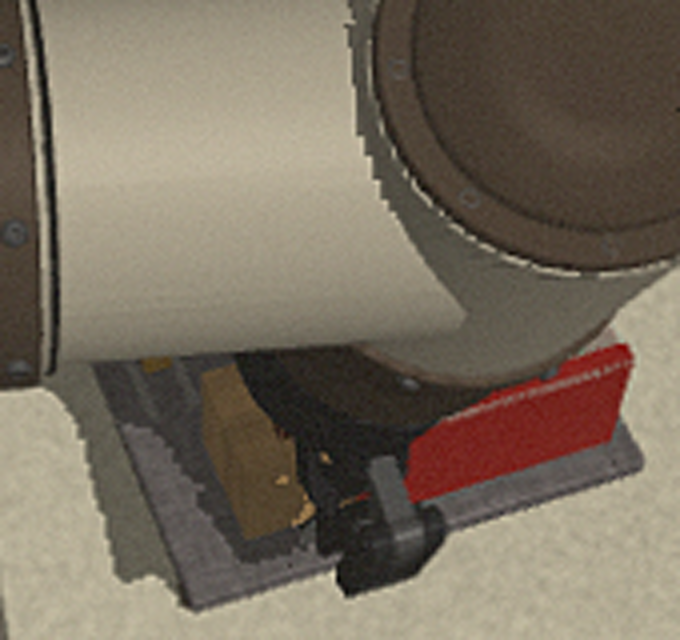

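The side view shows the near finger at (300,330) and the far one at (395,265), straddling the protruding box end as planned. Next I lower and close.

{"name": "apply_moves", "arguments": {
  "plan": [-1, 0, 0, -0.015, 0, -1, 0, 0, -0.028, 0, -1, 0, 0, -0.036, 0, -1, 0, 0, -0.036, 0, -1, 0, 0, -0.036, 0]
}}

```text
clock: 2.97
position: [511.5, -134.2, 116.0]
ee_rot: [0.797, -0.604, 0.0, 0.0]
contact_force: [0.2, 0.3, -0.1]
gripper_width: 85.6
```

{"name": "apply_moves", "arguments": {
  "plan": [0, 0, 0, 0, 0, 0, 0, 0, 0, 0, 0, 0, 0, 0, 0, 0, 0, 0, 0, 0, 0, 0, 0, 0, 0, 0, 0, 0, 0, 0]
}}

```text
clock: 3.47
position: [512.5, -134.4, 116.8]
ee_rot: [0.797, -0.604, 0.002, -0.001]
contact_force: [0.7, 1.4, 5.9]
gripper_width: 53.8
```

{"name": "apply_moves", "arguments": {
  "plan": [-0.9, 0, 0, 0, 0, -1, 0, 0, 0, 0, -1, 0, 0, 0, 0, -1, 0, 0, -0.005, 0, -1, 0, 0, -0.009, 0, -1, 0, 0, -0.009, 0]
}}

```text
clock: 3.97
position: [510.0, -134.4, 104.9]
ee_rot: [0.797, -0.604, -0.001, 0.001]
contact_force: [0.5, 0.4, -0.3]
gripper_width: 85.5
```

{"name": "apply_moves", "arguments": {
  "plan": [0, 0, 0, 0, 0, 0, 0, 0, 0, 0, 0, 0, 0, 0, 0, 0, 0, 0, 0, 0, 0.3, 0, 0, 0, 0, 0.3, 0, 0, 0, 0]
}}

```text
clock: 4.47
position: [511.9, -134.4, 107.0]
ee_rot: [0.797, -0.604, 0.001, -0.0]
contact_force: [0.8, 0.5, 3.3]
gripper_width: 57.4
```

{"name": "apply_moves", "arguments": {
  "plan": [1, 0, 0, 0, 0, 1, 0, 0, 0, 0, 1, -0.0027, 0.0096, 0, 0, 1, -0.0054, 0.0193, 0, 0, 1, -0.0054, 0.0193, 0, 0]
}}

```text
clock: 4.88
position: [506.2, -113.7, 106.9]
ee_rot: [0.797, -0.604, 0.001, -0.001]
contact_force: [3.5, 2.1, 4.2]
gripper_width: 57.6
```

```bash
python3 - <<'E'
from h import *
s=grab("side");d=arm.read_state();print(d["position"],d["contact_force"],d["gripper_width"])
crop(s,300,180,480,340,4,"s3.png")
E
```

```text
[ 506.18831601 -113.75755135  106.84152982] [2.37888478 3.95929262 6.06198357] 57.57046913298128
```

View pics/s3.png

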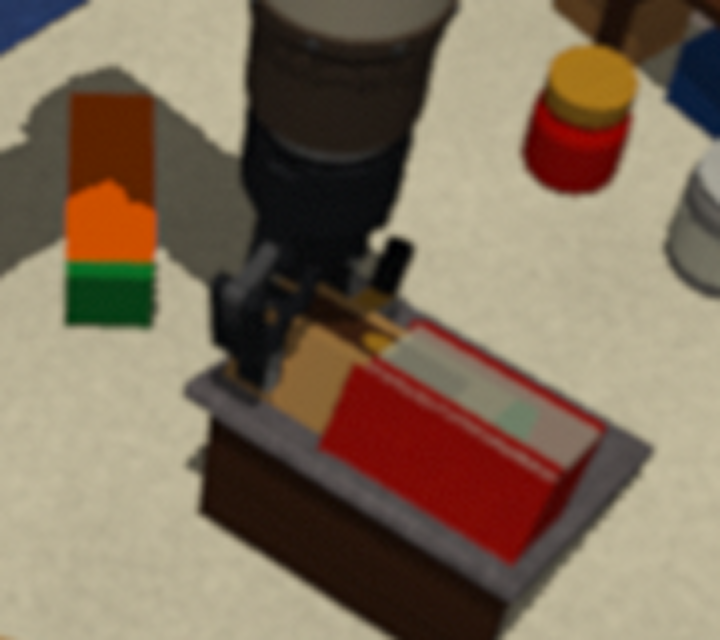

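The box came along: the brass dot now shows at (378,342) and the green band at (520,418). I keep pulling until the fingers are past the board's edge.

{"name": "apply_moves", "arguments": {
  "plan": [1, -0.0027, 0.0096, 0, 0, 1, -0.0054, 0.0193, 0, 0, 1, -0.0081, 0.0289, 0, 0, 1, -0.0108, 0.0385, 0, 0, 1, -0.0127, 0.0452, 0, 0, 1, -0.0127, 0.0452, 0, 0]
}}

```text
clock: 5.43
position: [492.8, -68.0, 106.6]
ee_rot: [0.797, -0.604, -0.0, -0.001]
contact_force: [2.6, 3.4, 7.8]
gripper_width: 57.4
```

```bash
python3 - <<'E'
from h import *
s=grab("side");d=arm.read_state();print(d["position"],d["contact_force"],d["gripper_width"])
crop(s,280,180,460,340,4,"s4.png")
E
```

```text
[492.80935546 -68.00851653 106.60783543] [1.77151217 4.67202152 8.38799298] 57.81233325540191
```

View pics/s4.png

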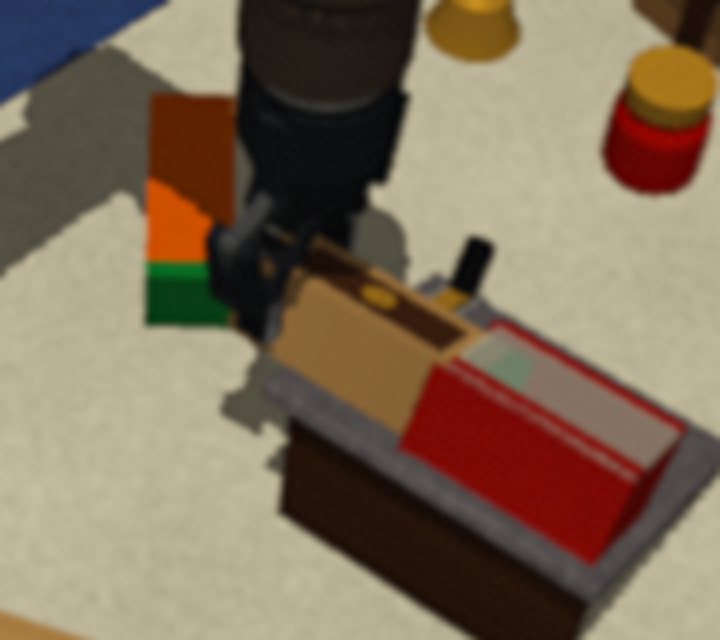

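{"name": "apply_moves", "arguments": {
  "plan": [-0.9, 0, 0, 0, 0, -1, 0, 0, 0, 0, -1, 0, 0, 0, 0, -1, -0.004, -0.001, -0.01, 0, -1, -0.004, -0.001, -0.02, 0, -1, -0.004, -0.001, -0.022, 0, -1, -0.004, -0.001, -0.022, 0]
}}

```text
clock: 6.07
position: [487.3, -71.2, 83.0]
ee_rot: [0.797, -0.605, -0.002, 0.001]
contact_force: [0.9, 0.2, -0.5]
gripper_width: 85.1
```

{"name": "apply_moves", "arguments": {
  "plan": [-0.5, 0, 0, 0, 0, 0, 0, 0, 0, 0, 0.5, 0, 0, 0, 0, 1, 0, 0, 0, 0, 1, 0, 0, 0, 0, 1, 0, 0, 0, 0]
}}

```text
clock: 6.57
position: [491.6, -70.5, 85.8]
ee_rot: [0.797, -0.604, 0.002, -0.002]
contact_force: [4.5, 1.7, 5.6]
gripper_width: 61.8
```

```bash
python3 - <<'E'
from h import *
s=grab("side");d=arm.read_state();print(d["position"],d["contact_force"],d["gripper_width"])
crop(s,280,180,460,340,4,"s5.png")
E
```

```text
[491.61564783 -70.49963484  85.84640648] [5.20370083 1.22133453 5.45689501] 61.56670609058767
```

View pics/s5.png

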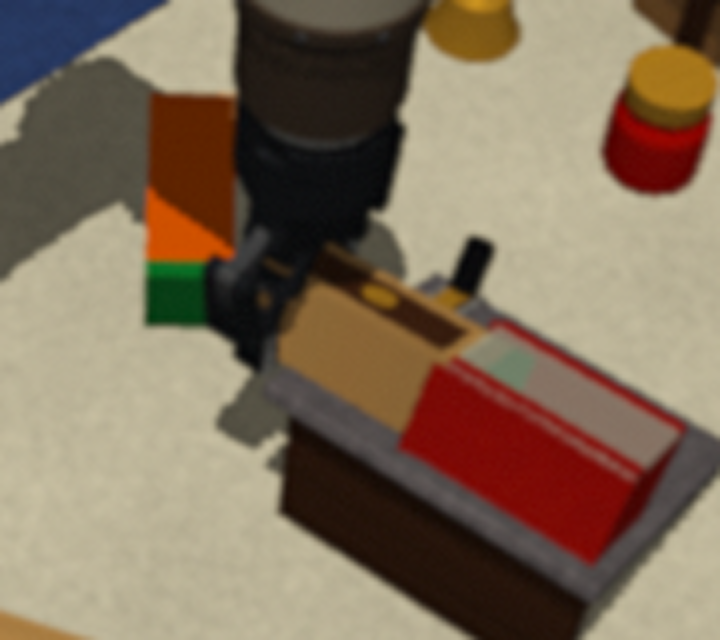

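{"name": "apply_moves", "arguments": {
  "plan": [1, -0.0027, 0.0096, 0, 0, 1, -0.0054, 0.0193, 0, 0, 1, -0.0081, 0.0289, 0, 0, 1, -0.0108, 0.0385, 0, 0, 1, -0.0127, 0.0452, 0, 0, 1, -0.0127, 0.0452, 0, 0, 1, -0.0127, 0.0452, 0, 0]
}}

```text
clock: 7.2
position: [475.9, -24.6, 84.2]
ee_rot: [0.797, -0.604, -0.0, -0.0]
contact_force: [2.0, 3.9, 5.2]
gripper_width: 61.5
```

```bash
python3 - <<'E'
from h import *
s=grab("side");d=arm.read_state();print(d["position"],d["contact_force"],d["gripper_width"])
crop(s,280,180,460,340,4,"s6.png")
E
```

```text
[475.99194883 -24.90266117  84.2008294 ] [1.36833995 4.3740132  4.15894012] 61.58145288336352
```

View pics/s6.png

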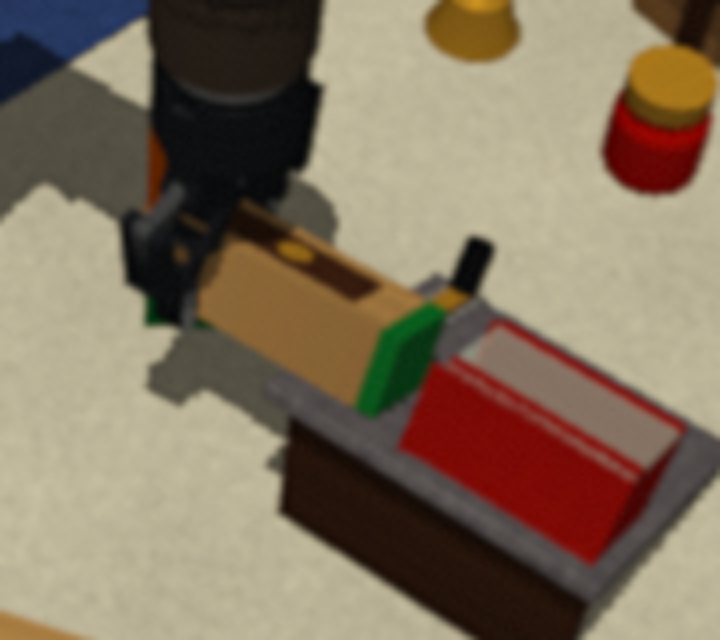

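The box is fully out. The green end face shows at (400,360), and the grip is steady at 61.6 mm. I lift and carry it to the pad, turning part of the way in transit.

{"name": "apply_moves", "arguments": {
  "plan": [1, -0.002, 0.007, 0.01, 0, 1, -0.004, 0.014, 0.03, 0, 1, -0.004, 0.02, 0.055, 0, 1, 0, 0.035, 0.08, -3, 1, 0.005, 0.06, 0.09, -8, 1, 0.01, 0.09, 0.095, -14, 1, 0.017, 0.12, 0.095, -20, 1, 0.025, 0.15, 0.095, -26]
}}

```text
clock: 7.92
position: [498.6, 124.4, 178.5]
ee_rot: [-0.637, 0.771, 0.001, -0.002]
contact_force: [-0.3, 0.5, -1.4]
gripper_width: 61.6
```

{"name": "apply_moves", "arguments": {
  "plan": [1, 0.01, 0.03, 0, -7, 1, 0.02, 0.06, 0, -14, 1, 0.03, 0.09, 0, -21, 1, 0.04, 0.12, 0, -28, 1, 0.05, 0.15, 0, -35, 1, 0.06, 0.165, 0, -42, 1, 0.063, 0.172, 0, -49, 1, 0.063, 0.172, 0, -55]
}}

```text
clock: 8.58
position: [562.6, 296.7, 176.5]
ee_rot: [-0.21, 0.978, -0.001, -0.003]
contact_force: [0.3, -0.2, -1.7]
gripper_width: 61.6
```

{"name": "apply_moves", "arguments": {
  "plan": [1, 0, 0, 0, -6, 1, 0, 0, 0, -9, 1, 0, 0, 0, -9]
}}

```text
clock: 8.83
position: [562.1, 294.9, 177.2]
ee_rot: [-0.135, 0.991, -0.001, -0.003]
contact_force: [0.2, 0.1, -2.0]
gripper_width: 61.6
```

```bash
python3 - <<'E'
from h import *
s=grab("side");d=arm.read_state();print(d["position"],d["ee_rot"],d["contact_force"],d["gripper_width"])
crop(s,140,60,340,220,4,"s7.png")
E
```

```text
[562.47668808 295.03145786 177.57213217] [-0.13605168  0.99069749 -0.00103966 -0.00270925] [ 0.56062678 -0.29036486 -2.01270759] 61.935571286780885
```

View pics/s7.png

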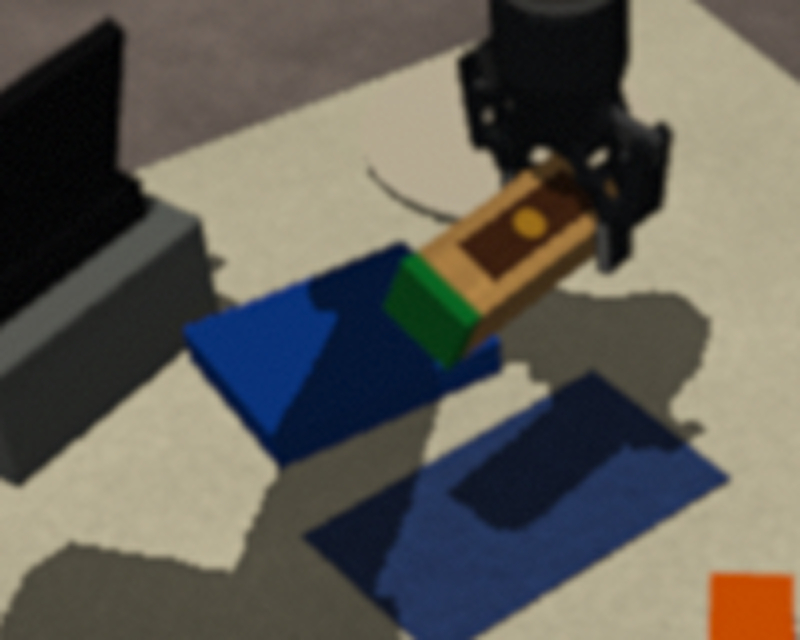

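The box is held still at its tilt over the pad, with the green end towards the robot at (435,310). I lower it close to the felt.

{"name": "apply_moves", "arguments": {
  "plan": [1, 0, 0, -0.025, 0, 1, 0, 0, -0.06, 0, 1, 0, 0, -0.095, 0, 1, 0, 0, -0.13, 0, 1, 0, 0, -0.15, 0, 1, 0, 0, -0.158, 0, 1, 0, 0, -0.162, 0, 1, 0, 0, -0.162, 0]
}}

```text
clock: 9.55
position: [564.2, 296.1, 17.1]
ee_rot: [-0.136, 0.991, -0.0, -0.0]
contact_force: [0.5, 0.5, -1.6]
gripper_width: 61.6
```

{"name": "apply_moves", "arguments": {
  "plan": [1, 0, 0, -0.002, 0, 1, 0, 0, -0.004, 0, 1, 0, 0, -0.004, 0]
}}

```text
clock: 9.8
position: [564.7, 296.7, 14.5]
ee_rot: [-0.136, 0.991, 0.001, 0.001]
contact_force: [0.5, 0.4, -1.6]
gripper_width: 61.7
```

{"name": "apply_moves", "arguments": {
  "plan": [1, 0, 0, -0.003, 0, 1, 0, 0, -0.006, 0, 1, 0, 0, -0.006, 0]
}}

```text
clock: 10.05
position: [564.1, 296.1, 7.0]
ee_rot: [-0.136, 0.991, -0.0, -0.0]
contact_force: [-0.1, -0.9, -1.6]
gripper_width: 61.4
```

```bash
python3 - <<'E'
from h import *
s=grab("side");d=arm.read_state();print(d["position"],d["ee_rot"],d["contact_force"],d["gripper_width"])
crop(s,180,80,380,240,4,"s8.png")
E
```

```text
[564.09073558 296.15294001   7.11446192] [-1.36216289e-01  9.90679084e-01 -1.22827854e-04 -2.43480020e-04] [-0.06252261  0.06018749 -1.20729587] 61.69448705696689
```

View pics/s8.png

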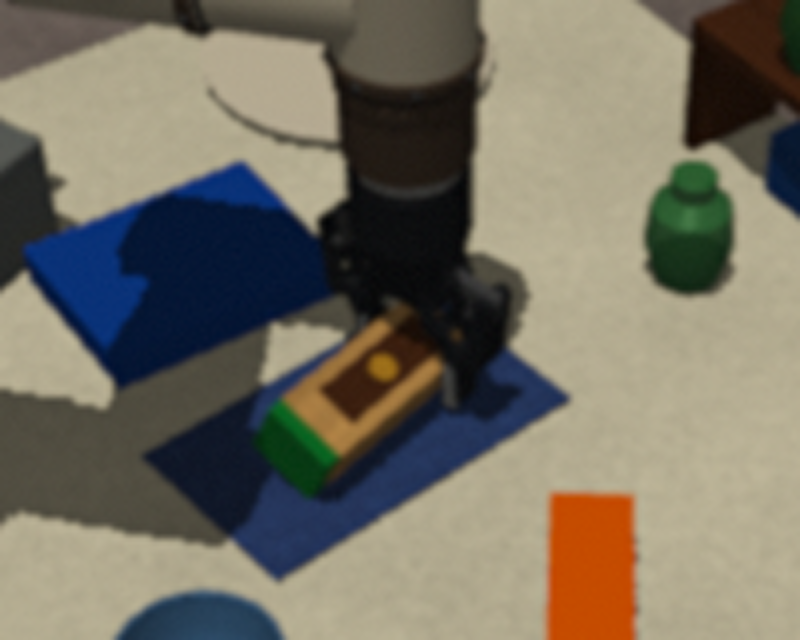

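{"name": "apply_moves", "arguments": {
  "plan": [1, 0, 0, -0.003, 0, -0.6, 0, 0, -0.003, 0, -0.8, 0, 0, -0.003, 0, -1, 0, 0, -0.003, 0, -1, 0, 0, -0.003, 0, -1, 0, 0, -0.003, 0]
}}

```text
clock: 10.6
position: [564.3, 296.3, 4.2]
ee_rot: [-0.136, 0.991, -0.0, -0.0]
contact_force: [-0.1, -0.6, 0.4]
gripper_width: 85.7
```

```bash
python3 - <<'E'
from h import *
s=grab("side");d=arm.read_state();print(d["position"],d["ee_rot"],d["contact_force"],d["gripper_width"])
crop(s,180,80,380,240,4,"s9.png");np.savez("s9.npz",**s)
E
```

```text
[564.26640208 296.22447013   4.16383426] [-1.36222901e-01  9.90678204e-01 -8.07405102e-05 -1.02175277e-04] [-0.18119337  0.10294829 -0.02596179] 85.13446989197692
```

View pics/s9.png

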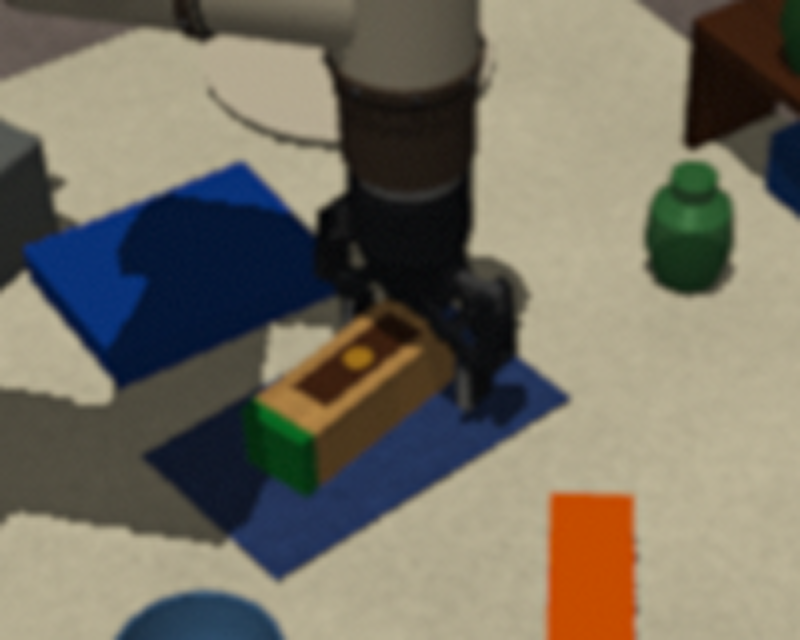

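The box lies flat on the pad with its panel up. The green end is at (280,445) and the brass dot at (358,357). I measure its pose for the regrip.

```bash
cat >> h.py <<'E'
def onz(d,px,z):
    T=np.linalg.inv(d["camera_from_world"]);n=cv2.undistortPoints(np.array(px,float).reshape(-1,1,2),d["camera_matrix"],np.array([d["k1"],0,0,0])).reshape(-1,2)
    D=np.c_[n,np.ones(len(n))]@T[:3,:3].T;C=T[:3,3]
    return C+D*((z-C[2])/D[:,2])[:,None]
E
python3 - <<'E'
from h import *
s=load("s9.npz")
px=np.array([(247,404),(317,440),(358,357)])/4+[180,80]-.4
P=onz(s,px,50);print(np.round(P,1), np.linalg.norm(P[0]-P[1]),np.degrees(np.arctan2(*(P[0]-P[1])[[1,0]])))
print(world(s,px[2:]))
m=(P[0]+P[1])/2;a=np.radians(15.7);print(m+70*np.array([np.cos(a),np.sin(a),0]))
E
```

```text
[[448.  302.3  50. ]
 [466.4 251.7  50. ]
 [526.3 298.8  50. ]] 53.873362423616705 109.9037781444666
[[524.54475968 295.85275421  53.12279127]]
[524.58934531 295.96126923  50.        ]
```

{"name": "apply_moves", "arguments": {
  "plan": [-1, -0.003, 0.011, 0.004, 0, -1, -0.02, 0.006, 0.004, 0, -1, -0.04, 0, 0.004, 0, -1, -0.054, -0.004, 0.004, 0, -1, -0.054, -0.004, 0.004, 0, -1, -0.054, -0.004, 0.004, 0]
}}

```text
clock: 11.15
position: [510.2, 293.2, 8.9]
ee_rot: [-0.137, 0.991, 0.0, 0.0]
contact_force: [-0.1, 1.2, -0.5]
gripper_width: 85.4
```

{"name": "apply_moves", "arguments": {
  "plan": [-0.4, 0, 0, 0, 0, 0, 0, 0, 0, 0, 0.5, 0, 0, 0, 0, 1, 0, 0, 0, 0, 1, 0, 0, 0, 0, 1, 0, 0, 0, 0]
}}

```text
clock: 11.65
position: [511.1, 292.8, 8.6]
ee_rot: [-0.136, 0.991, 0.0, 0.001]
contact_force: [1.7, 1.2, 0.6]
gripper_width: 49.2
```

```bash
python3 - <<'E'
from h import *
s=grab("side");d=arm.read_state();print(d["position"],d["ee_rot"],d["contact_force"],d["gripper_width"])
crop(s,180,80,380,240,4,"s10.png");np.savez("s10.npz",**s)
E
```

```text
[511.08536022 292.83671389   8.56400174] [-1.36328738e-01  9.90663271e-01  4.19771980e-04  7.62911900e-04] [1.04733976 0.69926708 1.41748248] 49.84063097559647
```

View pics/s10.png

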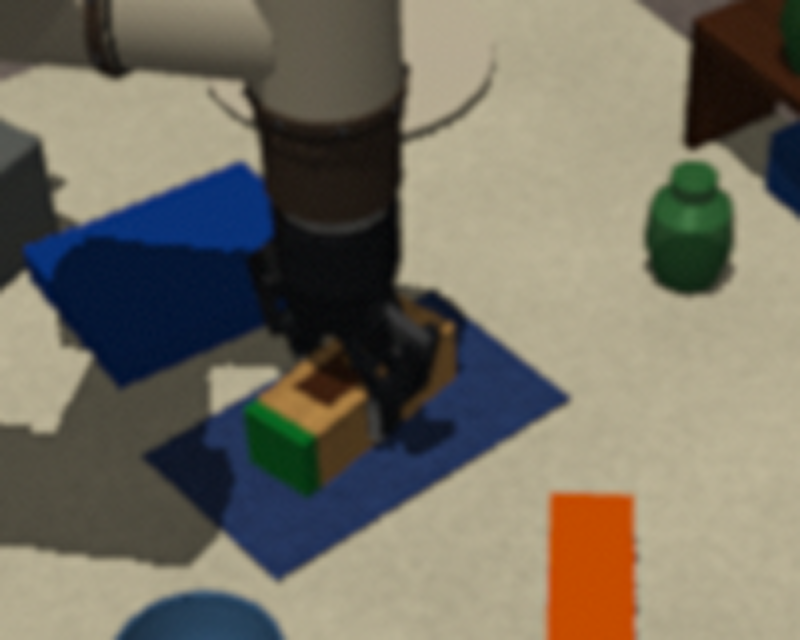

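```bash
python3 - <<'E'
from h import *
s=load("s10.npz")
px=np.array([(247,404),(317,440),(457,323),(405,293)])/4+[180,80]-.4
P=onz(s,px,50);a=np.radians(15.7);R=np.array([[np.cos(a),np.sin(a)],[-np.sin(a),np.cos(a)]])
print(np.round((P[:,:2]-[511.1,292.8])@R.T,1))
E
```

```text
[[-58.1  26.3]
 [-54.2 -27.5]
 [ 79.6 -26. ]
 [ 80.4  18. ]]
```

The grip is flat at 49.8 mm. The green end is 58 mm and the plain end about 82 mm from the TCP. I lift, carry back and turn the rest of the way.

{"name": "apply_moves", "arguments": {
  "plan": [1, 0, 0, 0.02, 0, 1, 0, 0, 0.055, 0, 1, 0, 0, 0.09, 0, 1, 0, -0.01, 0.125, -3, 1, 0, -0.03, 0.155, -8, 1, 0, -0.055, 0.17, -14, 1, -0.003, -0.08, 0.175, -20, 1, -0.005, -0.105, 0.175, -26]
}}

```text
clock: 12.37
position: [505.1, 186.4, 184.6]
ee_rot: [0.093, 0.996, 0.001, 0.001]
contact_force: [-0.3, 0.2, -1.5]
gripper_width: 49.6
```

{"name": "apply_moves", "arguments": {
  "plan": [1, -0.003, -0.03, 0, -7, 1, -0.005, -0.06, 0, -14, 1, -0.007, -0.09, 0, -21, 1, -0.01, -0.12, 0, -28, 1, -0.013, -0.15, 0, -35, 1, -0.016, -0.18, 0, -42, 1, -0.018, -0.2, 0, -49, 1, -0.02, -0.22, 0, -55]
}}

```text
clock: 13.03
position: [483.8, -34.4, 182.5]
ee_rot: [0.543, 0.84, -0.001, -0.001]
contact_force: [0.8, 0.8, -1.7]
gripper_width: 49.8
```

{"name": "apply_moves", "arguments": {
  "plan": [1, 0, -0.01, 0, -6, 1, 0, -0.02, 0, -9, 1, 0, -0.02, 0, -9, 1, 0, -0.02, 0, -9]
}}

```text
clock: 13.37
position: [484.4, -53.1, 182.6]
ee_rot: [0.604, 0.797, -0.001, -0.001]
contact_force: [-0.1, 1.0, -1.4]
gripper_width: 49.2
```

{"name": "apply_moves", "arguments": {
  "plan": [1, 0, -0.015, 0, 0, 1, 0, -0.025, -0.015, 0, 1, 0, -0.025, -0.035, 0, 1, 0, -0.025, -0.052, 0, 1, 0, -0.025, -0.06, 0, 1, 0, -0.025, -0.062, 0, 1, 0, -0.025, -0.062, 0]
}}

```text
clock: 13.95
position: [485.3, -77.3, 121.0]
ee_rot: [0.604, 0.797, -0.0, -0.0]
contact_force: [0.5, -0.0, -1.8]
gripper_width: 49.4
```

```bash
python3 - <<'E'
from h import *
s=grab("side");t=grab("top");d=arm.read_state();print(d["position"],d["ee_rot"],d["contact_force"],d["gripper_width"])
crop(s,280,180,460,340,4,"s11.png");np.savez("s11.npz",**s)
crop(t,335,80,505,240,4,"t11.png")
E
```

```text
[486.08605615 -77.33666722 122.16982623] [6.03756591e-01 7.97168280e-01 5.08943243e-04 6.73795956e-04] [ 0.19310348  0.22542431 -2.11781561] 49.42044028786913
```

View pics/s11.png

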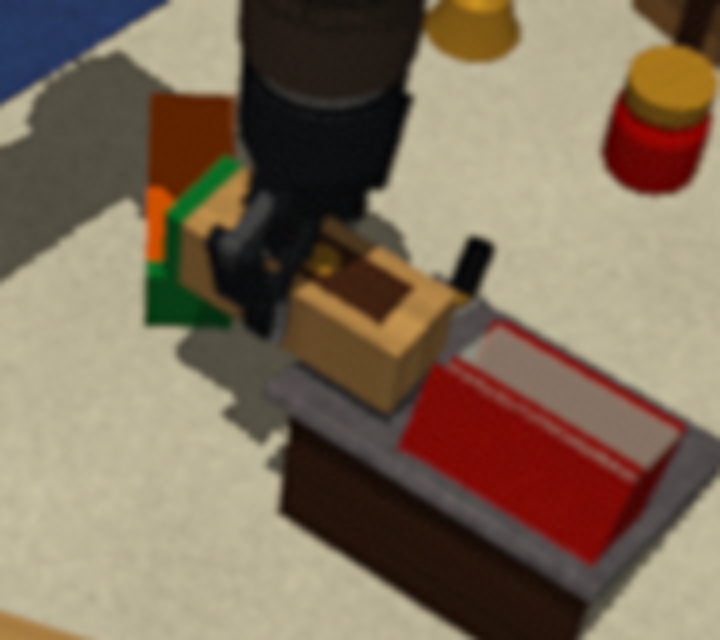

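View pics/t11.png

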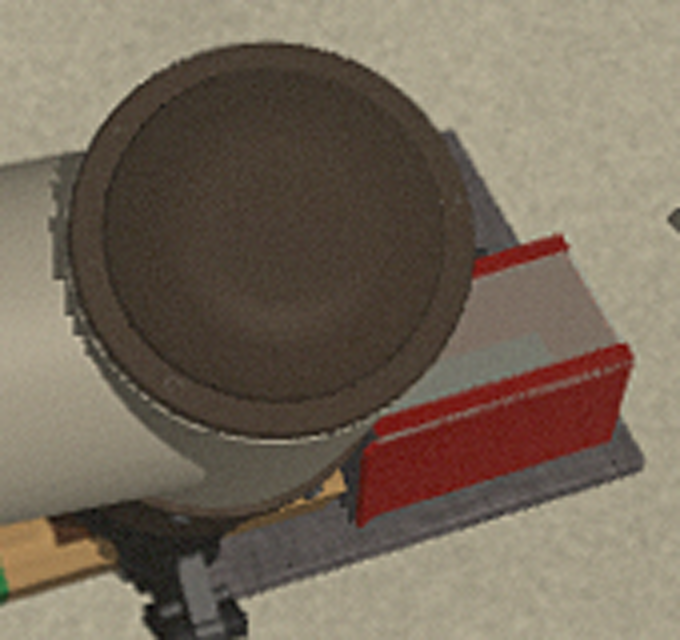

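```bash
python3 - <<'E'
from h import *
s=load("s11.npz");o=np.array([506.5,-166.7]);a=np.radians(15.7);R=np.array([[np.cos(a),np.sin(a)],[-np.sin(a),np.cos(a)]])
px=np.array([(397,357),(460,296),(170,210),(228,157)])/4+[280,180]-.4
print(np.round((onz(s,px,163.6)[:,:2]-o)@R.T,1))
px=np.array([(391,414)])/4+[280,180]-.4
print(np.round((onz(s,px,117.6)[:,:2]-o)@R.T,1))
px=np.array([(401,446),(438,362)])/4+[280,180]-.4
R3,o3=caseT(506.5,-166.7,15.7)
P=world(s,px);print("mouth lower/upper corner",np.round((P-o3)@R3,1), np.round((world(s,(np.array([[430,330]])/4+[280,180]))-o3)@R3,1))
E
```

```text
[[-19.4  18.3]
 [ 30.1  15.2]
 [-14.8 156.4]
 [ 31.5 155.2]]
[[-18.1  16.5]]
mouth lower/upper corner [[-34.    3.3   5.4]
 [ 58.5  29.9   2.7]] [[-14.8  17.3  57.4]]
```

{"name": "apply_moves", "arguments": {
  "plan": [1, -0.001, -0.0075, 0, 0, 1, -0.001, -0.0075, -0.004, 0, 1, -0.001, -0.0075, -0.009, 0, 1, -0.001, -0.0075, -0.012, 0, 1, -0.001, -0.0075, -0.012, 0, 1, -0.001, -0.0075, -0.012, 0]
}}

```text
clock: 14.55
position: [485.4, -85.4, 110.0]
ee_rot: [0.604, 0.797, 0.0, 0.001]
contact_force: [0.5, -1.6, 2.3]
gripper_width: 49.9
```

```bash
python3 - <<'E'
from h import *
d=arm.read_state();print(d["position"],d["contact_force"],d["gripper_width"])
E
```

```text
[485.43616396 -85.39487452 109.99478047] [ 0.49357761 -1.57446486  2.32131803] 49.87002430059716
```

{"name": "apply_moves", "arguments": {
  "plan": [-0.25, 0.001, 0, 0, 0, -0.4, 0.003, 0.001, 0, 0, -0.5, 0.005, 0.0015, 0, 0, -0.65, 0.007, 0.002, 0, 0, -0.65, 0.007, 0.002, 0, 0, -0.65, 0.007, 0.002, 0, 0]
}}

```text
clock: 15.05
position: [491.1, -83.2, 109.1]
ee_rot: [0.604, 0.797, -0.0, -0.0]
contact_force: [0.2, -0.5, -0.4]
gripper_width: 70.5
```

```bash
python3 - <<'E'
from h import *
s=grab("side");d=arm.read_state();print(d["position"],d["ee_rot"],d["contact_force"],d["gripper_width"])
crop(s,280,180,460,340,4,"s12.png");np.savez("s12.npz",**s)
E
```

```text
[491.02025937 -83.20455148 109.12239161] [ 6.04187477e-01  7.96842106e-01 -2.47149458e-04 -2.99656608e-04] [ 1.05024765  0.43030568 -0.41051446] 70.43238923568377
```

View pics/s12.png

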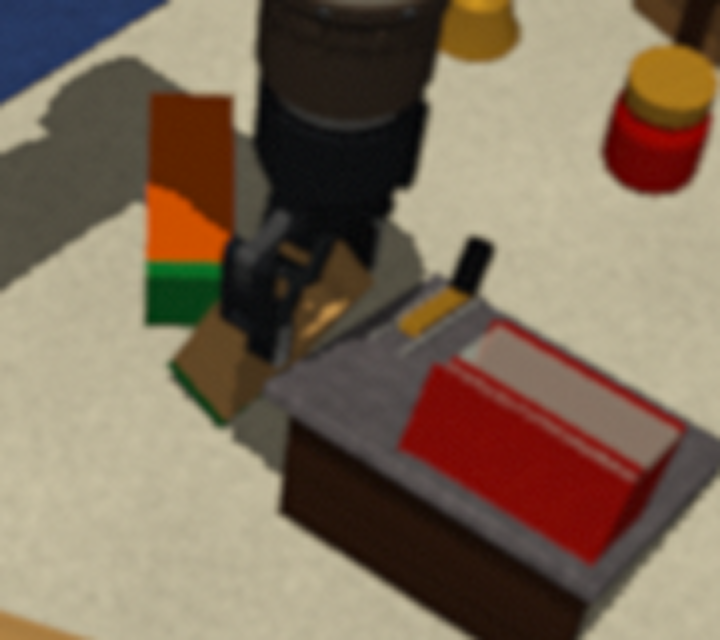

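The box tipped over the board's edge and is pitched inside the caged fingers. I close on it straight away before it slides out.

{"name": "apply_moves", "arguments": {
  "plan": [1, 0, 0, 0, 0, 1, 0, 0, 0, 0, 1, 0, 0, 0, 0, 1, 0, 0, 0, 0]
}}

```text
clock: 15.43
position: [491.2, -83.3, 109.3]
ee_rot: [0.604, 0.797, -0.0, -0.0]
contact_force: [0.1, -0.3, 0.4]
gripper_width: 22.1
```

```bash
python3 - <<'E'
from h import *
s=grab("side");t=grab("top");d=arm.read_state();print(d["position"],d["ee_rot"],d["contact_force"],d["gripper_width"])
crop(s,280,180,460,340,4,"s13.png");crop(t,300,100,470,260,4,"t13.png")
E
```

```text
[491.23804648 -83.22640321 109.33374038] [6.04187622e-01 7.96842090e-01 3.11690283e-08 5.02179670e-06] [ 0.11020822  1.69243088 -0.03198445] 7.121337197737739
```

View pics/s13.png

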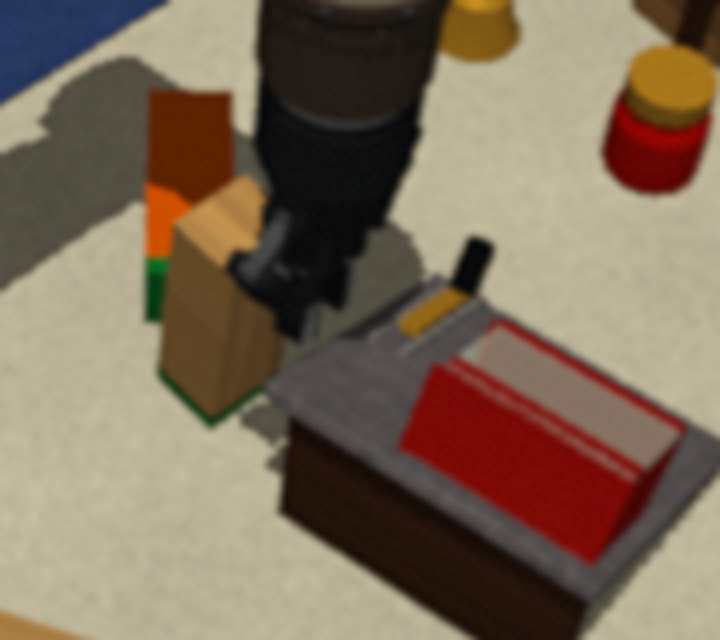

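View pics/t13.png

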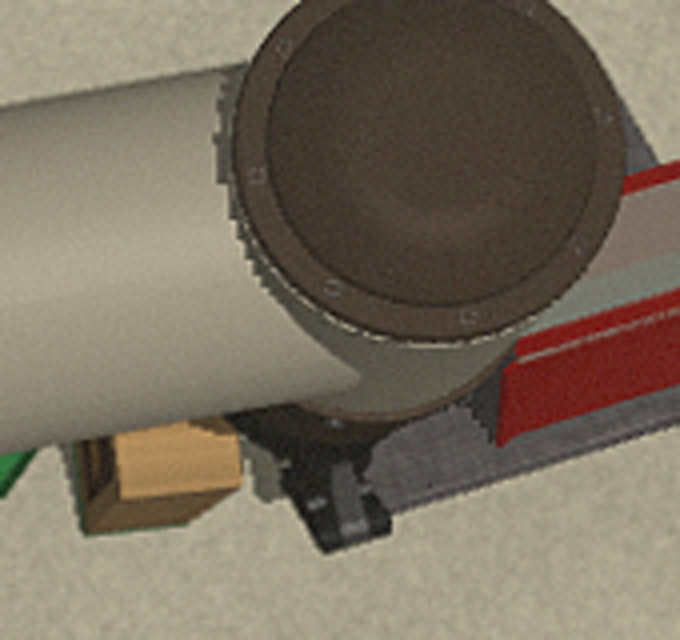

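{"name": "apply_moves", "arguments": {
  "plan": [1, 0, 0, 0.02, 0, 1, 0, 0, 0.05, 0, 1, 0, 0, 0.085, 0, 1, 0, 0, 0.12, 0, 1, 0, -0.03, 0.13, 0, 1, 0, -0.07, 0.13, 0, 1, 0, -0.11, 0.13, 0, 1, 0, -0.15, 0.13, 0]
}}

```text
clock: 16.2
position: [491.2, -234.5, 240.0]
ee_rot: [0.604, 0.797, 0.0, 0.001]
contact_force: [1.9, 0.2, -0.6]
gripper_width: 0.4
```

```bash
python3 - <<'E'
from h import *
s=grab("side");t=grab("top");d=arm.read_state();print(d["position"],d["ee_rot"],d["contact_force"],d["gripper_width"])
np.savez("s14.npz",**s);np.savez("t14.npz",**t)
crop(s,280,180,460,340,4,"s14.png");crop(t,230,100,430,260,4,"t14.png")
t0=load("t0.npz")
E
```

```text
[ 490.70440173 -237.50359558  238.91452154] [ 6.06632266e-01  7.94982456e-01 -4.34581961e-04  1.72928864e-06] [-0.4525561   0.19656594 -0.47230411] 0.14795989464151002
```

View pics/s14.png

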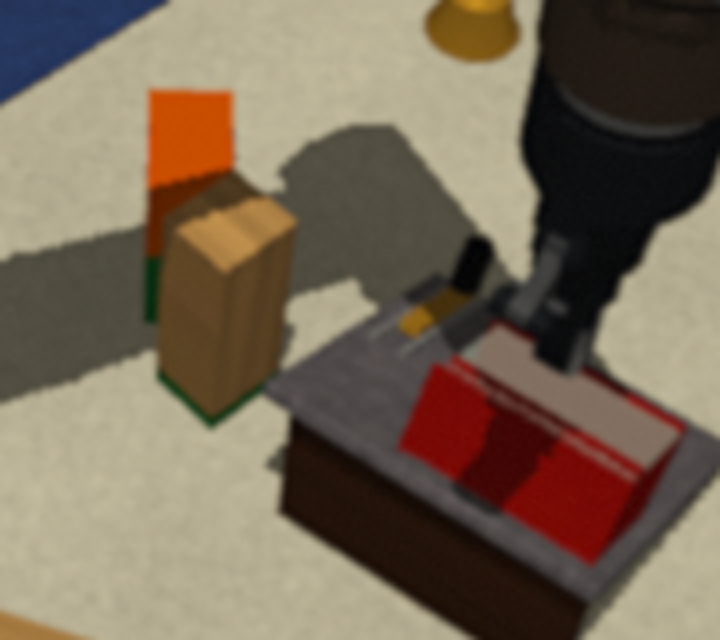

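View pics/t14.png

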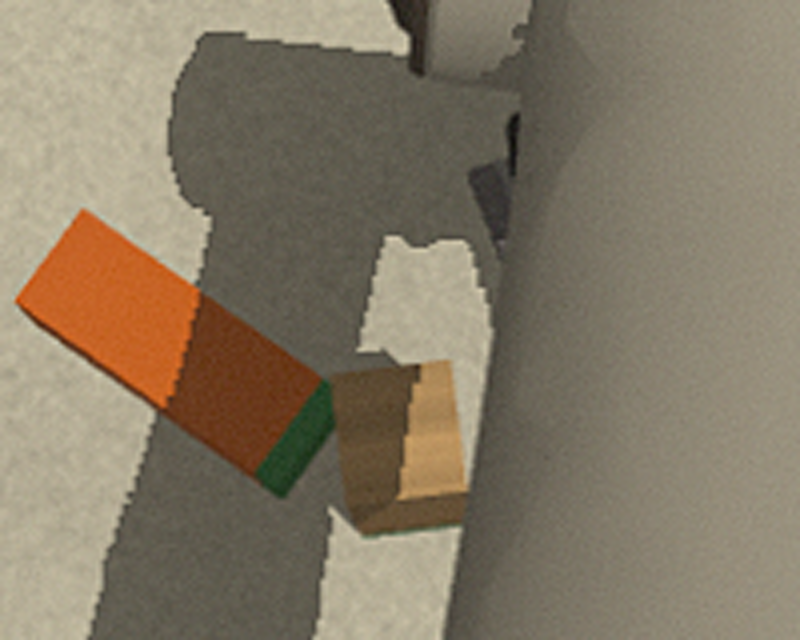

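```bash
python3 - <<'E'
from h import *
s=load("s14.npz");t=load("t14.npz")
px=np.array([(332,374),(450,360),(464,489),(346,503)])/4+[230,100]-.4
P=onz(t,px,140);print(np.round(P,1));
for i in range(4):
    e=P[(i+1)%4]-P[i];print(np.linalg.norm(e),np.degrees(np.arctan2(e[1],e[0])))
print(P.mean(0))
px=np.array([(165,220),(236,174),(297,220),(228,270)])/4+[280,180]-.4
P=onz(s,px,140);print(np.round(P,1));
for i in range(4):
    e=P[(i+1)%4]-P[i];print(np.linalg.norm(e),np.degrees(np.arctan2(e[1],e[0])))
print(P.mean(0))
px=np.array([(158,375),(211,425),(272,378)])/4+[280,180]-.4
print(onz(s,px,0))
print(world(t,np.array([[410,430]])/4+[230,100]),world(s,np.array([[230,225]])/4+[280,180]))
E
```

```text
[[501.6   2.9 140. ]
 [505.7 -41.5 140. ]
 [456.8 -45.3 140. ]
 [452.8  -1.1 140. ]]
44.60742500935194 -84.71128635006822
49.01392990266661 -175.64960945574268
44.3110498395379 95.25500651053024
48.98390542694573 4.696521629991082
[479.23235069 -21.27098554 140.        ]
[[456.5  -8.3 140. ]
 [505.   -4.4 140. ]
 [511.2 -46.8 140. ]
 [462.7 -52.5 140. ]]
48.64570631378488 4.607230651972073
42.949626786987935 -81.5881659680505
48.87044359757792 -173.34245895018574
44.6824453304236 98.01555246472597
[483.84292607 -27.99011302 140.        ]
[[459.63115276  -3.9795905    0.        ]
 [463.24007299 -48.08526283   0.        ]
 [510.35454308 -42.43111278   0.        ]]
[[478.88767778 -26.34014116 140.52488697]] [[481.28835596 -31.31308595 140.21460387]]
```

```bash
python3 - <<'E'
from h import *
s=load("s14.npz");t=load("t14.npz")
im=s["color"][200:300,300:380,::-1];cv2.imwrite("pics/s14c.png",cv2.resize(im,None,fx=7,fy=6))
im=t["color"][175:245,290:360,::-1];im=np.clip(im.astype(float)*1.3,0,255).astype(np.uint8);cv2.imwrite("pics/t14c.png",cv2.resize(im,None,fx=8,fy=8,interpolation=cv2.INTER_CUBIC))
E
```

View pics/t14c.png

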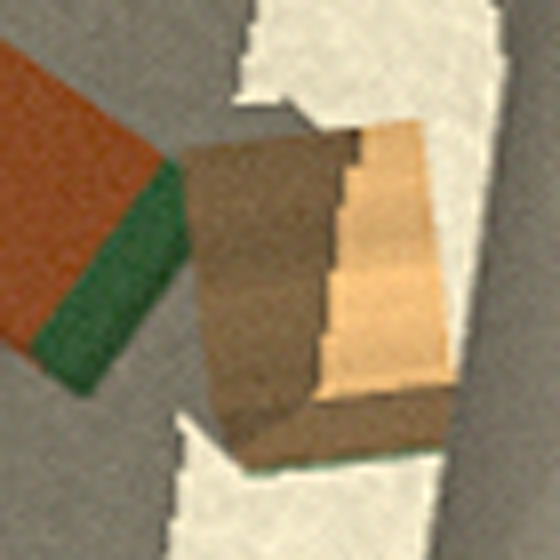

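The box is standing upright, stable, on its green end at about (482,-25), with the panelled face towards +y. The orange block has shifted by less than about 3 mm. The new plan is to grip it upright, carry it to the pad and tip it over so the panel faces up. Then I let it settle onto the slope on the free part of the board beside the sleeve, where its weight is supported.

{"name": "apply_moves", "arguments": {
  "plan": [-1, 0, 0.01, 0, 7, -1, 0, 0.02, 0, 14, -1, 0, 0.03, 0, 21, -1, 0, 0.045, 0, 28, -1, 0, 0.06, 0, 35, -1, -0.002, 0.075, 0, 42, -1, -0.004, 0.09, 0, 49, -1, -0.004, 0.105, 0, 56]
}}

```text
clock: 16.97
position: [486.7, -127.0, 239.3]
ee_rot: [0.156, 0.988, 0.0, -0.0]
contact_force: [0.4, 0.5, 0.6]
gripper_width: 85.8
```

{"name": "apply_moves", "arguments": {
  "plan": [-1, 0, 0.015, 0, 7, -1, 0, 0.03, 0, 14, -1, 0, 0.045, 0, 21, -1, 0, 0.06, 0, 28, -1, 0, 0.075, 0, 35, -1, -0.002, 0.09, 0, 42, -1, -0.004, 0.1, 0, 49, -1, -0.004, 0.107, 0, 56]
}}

```text
clock: 17.63
position: [482.7, -19.9, 239.3]
ee_rot: [-0.326, 0.945, 0.0, -0.0]
contact_force: [1.0, 0.1, -0.5]
gripper_width: 85.5
```

{"name": "apply_moves", "arguments": {
  "plan": [-1, 0, 0, 0, 7, -1, 0, 0, 0, 14, -1, 0, 0, 0, 21, -1, 0, 0, 0, 28, -1, 0, 0, 0, 35, -1, 0, 0, 0, 42, -1, 0, 0, 0, 49, -1, 0, 0, 0, 56]
}}

```text
clock: 18.3
position: [482.9, -20.8, 239.2]
ee_rot: [0.732, -0.682, -0.0, 0.0]
contact_force: [-0.6, -0.5, -0.9]
gripper_width: 85.5
```

```bash
python3 - <<'E'
from h import *
s=grab("side");t=grab("top");d=arm.read_state();print(d["position"],d["joints"],2*np.degrees(np.arctan2(d["ee_rot"][1],d["ee_rot"][0])),d["contact_force"],d["gripper_width"])
np.savez("s15.npz",**s)
crop(s,260,120,460,280,4,"s15.png");
E
```

```text
[482.98703277 -20.82238132 239.27946317] [ 2.93693779e-01  1.35734087e-01 -3.13817770e-01 -1.84174361e-04
 -1.12138135e+00 -2.29434211e-01] -86.32278295712896 [0.09834827 0.70219256 0.18781024] 85.5268941155932
```

View pics/s15.png

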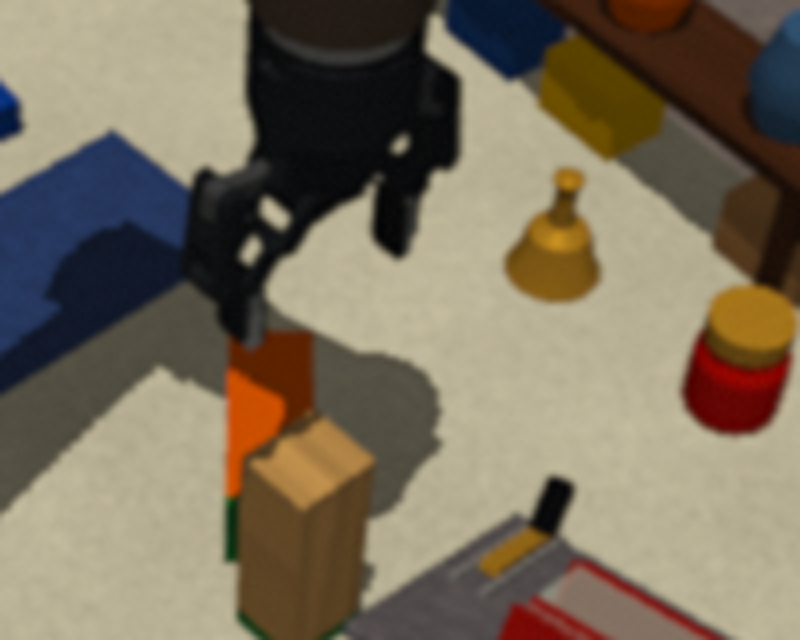

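```bash
python3 - <<'E'
from h import *
s=load("s15.npz")
px=np.array([(245,463),(316,413),(376,460),(305,509)])/4+[260,120]-.4
P=onz(s,px,140);print(P.mean(0),np.round(P,1))
for i in range(4):
    e=P[(i+1)%4]-P[i];print(np.linalg.norm(e),np.degrees(np.arctan2(e[1],e[0])))
E
```

```text
[483.3409695  -27.83815253 140.        ] [[455.3  -9.9 140. ]
 [505.4  -3.8 140. ]
 [510.8 -46.5 140. ]
 [461.9 -51.1 140. ]]
50.45833821403678 6.889106427612436
43.08595337717464 -82.73923301973105
49.17031955703223 -174.64382954149772
41.79972810791809 99.06235766373807
```

{"name": "apply_moves", "arguments": {
  "plan": [-1, -0.001, -0.005, 0, 2, -1, -0.001, -0.005, -0.03, 2, -1, -0.001, -0.005, -0.065, 2, -1, -0.001, -0.005, -0.1, 2, -1, -0.001, -0.005, -0.13, 2, -1, -0.001, -0.005, -0.142, 2, -1, -0.001, -0.005, -0.142, 2, -1, -0.001, -0.005, -0.142, 2]
}}

```text
clock: 19.07
position: [482.3, -26.1, 97.2]
ee_rot: [0.741, -0.672, -0.0, 0.001]
contact_force: [-0.8, -1.0, -0.3]
gripper_width: 85.0
```

{"name": "apply_moves", "arguments": {
  "plan": [-0.5, 0, 0, 0, 0, 0, 0, 0, 0, 0, 0.5, 0, 0, 0, 0, 1, 0, 0, 0, 0, 1, 0, 0, 0, 0, 1, 0, 0, 0, 0]
}}

```text
clock: 19.57
position: [482.6, -26.1, 98.8]
ee_rot: [0.741, -0.671, 0.001, -0.001]
contact_force: [-1.8, 0.6, 5.9]
gripper_width: 49.6
```

```bash
python3 - <<'E'
from h import *
s=grab("side");d=arm.read_state();print(d["position"],d["contact_force"],d["gripper_width"])
crop(s,260,120,460,280,4,"s16.png");
E
```

```text
[482.64032223 -26.11484446  98.81203353] [-1.3207528   0.14993683  5.57865426] 49.49408038945411
```

View pics/s16.png

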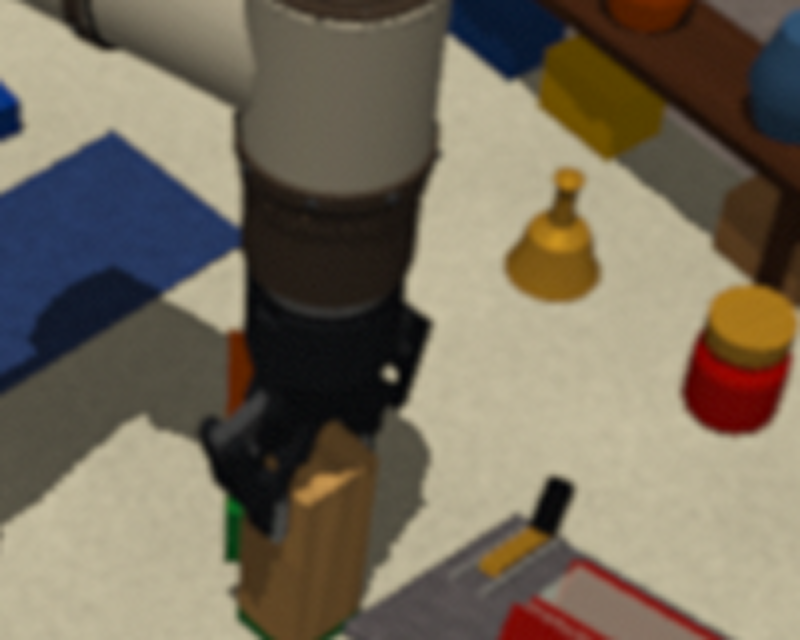

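{"name": "apply_moves", "arguments": {
  "plan": [1, 0, 0, 0.012, 0, 1, 0, 0, 0.035, 0, 1, 0, 0, 0.06, 0, 1, 0, 0.015, 0.08, 0, 1, 0.005, 0.04, 0.085, 0, 1, 0.008, 0.07, 0.085, 0, 1, 0.012, 0.105, 0.085, 0, 1, 0.015, 0.14, 0.085, 0]
}}

```text
clock: 20.28
position: [497.1, 115.0, 183.0]
ee_rot: [0.741, -0.672, 0.0, -0.001]
contact_force: [1.5, -0.7, -1.5]
gripper_width: 49.4
```

{"name": "apply_moves", "arguments": {
  "plan": [1, 0.003, 0.035, 0, 0, 1, 0.006, 0.07, 0, 0, 1, 0.01, 0.105, 0, 0, 1, 0.014, 0.14, 0, 0, 1, 0.017, 0.17, 0, 0, 1, 0.018, 0.195, 0, 0, 1, 0.018, 0.21, 0, 0, 1, 0.018, 0.21, 0, 0]
}}

```text
clock: 20.95
position: [515.1, 326.5, 181.9]
ee_rot: [0.742, -0.67, -0.0, -0.0]
contact_force: [0.6, -0.5, -1.3]
gripper_width: 49.5
```

{"name": "apply_moves", "arguments": {
  "plan": [1, 0, 0, -0.03, 0, 1, 0, 0, -0.055, 0, 1, 0, 0, -0.07, 0, 1, 0, 0, -0.077, 0, 1, 0, 0, -0.077, 0, 1, 0, 0, -0.077, 0]
}}

```text
clock: 21.45
position: [515.8, 323.6, 106.1]
ee_rot: [0.741, -0.672, 0.0, -0.001]
contact_force: [0.4, -0.0, -1.7]
gripper_width: 49.0
```

```bash
python3 - <<'E'
from h import *
s=grab("side");d=arm.read_state();print(d["position"],d["contact_force"],d["gripper_width"])
crop(s,180,40,380,200,4,"s17.png");
E
```

```text
[516.04135925 323.88277383 106.4812558 ] [-0.1950122   0.46885006 -2.49181593] 49.32875865695939
```

View pics/s17.png

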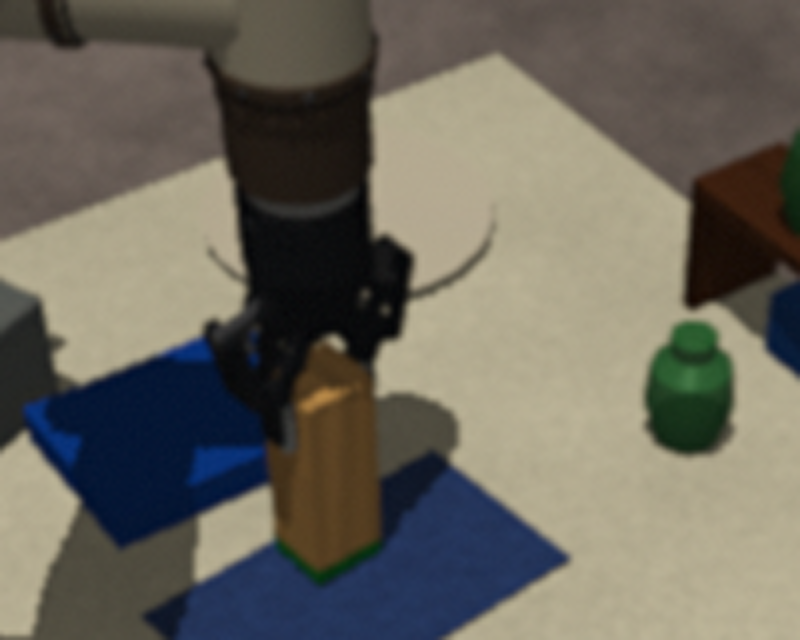

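{"name": "apply_moves", "arguments": {
  "plan": [1, 0, 0, -0.003, 0, 1, 0, 0, -0.005, 0, -0.12, 0, 0, -0.005, 0, -0.12, 0.001, -0.008, -0.004, 0, -0.12, 0.002, -0.016, -0.004, 0, -0.12, 0.002, -0.023, -0.0035, 0, -0.12, 0.003, -0.031, -0.003, 0]
}}

```text
clock: 22.08
position: [518.6, 292.3, 102.8]
ee_rot: [0.741, -0.671, 0.0, -0.001]
contact_force: [-1.1, 1.4, 1.2]
gripper_width: 49.1
```

```bash
python3 - <<'E'
from h import *
s=grab("side");d=arm.read_state();print(d["position"],d["contact_force"],d["gripper_width"])
crop(s,180,40,380,200,4,"s18.png");
E
```

```text
[518.59304128 290.77717834 102.72447336] [-0.4141665   0.37659161  2.44446165] 49.89327625694792
```

View pics/s18.png

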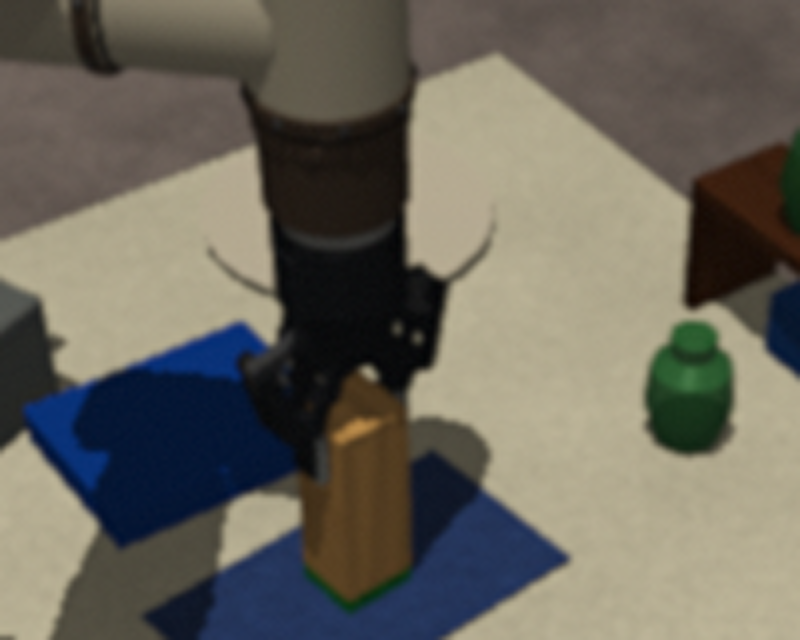

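{"name": "apply_moves", "arguments": {
  "plan": [-0.12, -0.001, 0.01, 0, 0, -0.12, -0.002, 0.02, 0, 0, -0.12, -0.002, 0.026, 0, 0, -0.12, -0.002, 0.026, 0, 0, -1, -0.002, 0.026, 0, 0, -1, -0.002, 0.026, 0, 0, -1, -0.002, 0.026, 0, 0]
}}

```text
clock: 22.72
position: [515.8, 319.2, 101.6]
ee_rot: [0.741, -0.671, -0.0, 0.0]
contact_force: [0.7, 0.7, 0.3]
gripper_width: 83.1
```

{"name": "apply_moves", "arguments": {
  "plan": [-1, 0, 0, 0.02, 0, -1, 0, 0, 0.05, 0, -1, 0, 0, 0.075, 0, -1, 0, 0, 0.085, 0, 1, 0, 0.02, 0.085, 0, 1, 0, 0.05, 0.085, 0, 1, 0, 0.055, 0.075, 0, 1, 0, 0.055, 0.065, 0]
}}

```text
clock: 23.38
position: [515.9, 375.6, 166.2]
ee_rot: [0.742, -0.671, -0.0, -0.0]
contact_force: [-0.1, -0.4, -0.1]
gripper_width: 38.7
```

```bash
python3 - <<'E'
from h import *
s=grab("side");d=arm.read_state();print(d["position"],d["contact_force"],d["gripper_width"])
crop(s,180,40,380,200,4,"s19.png");np.savez("s19.npz",**s)
E
```

```text
[514.3923226  373.20854433 162.93211129] [-1.27771354 -0.54217223 -1.87102667] 30.94274090492633
```

View pics/s19.png

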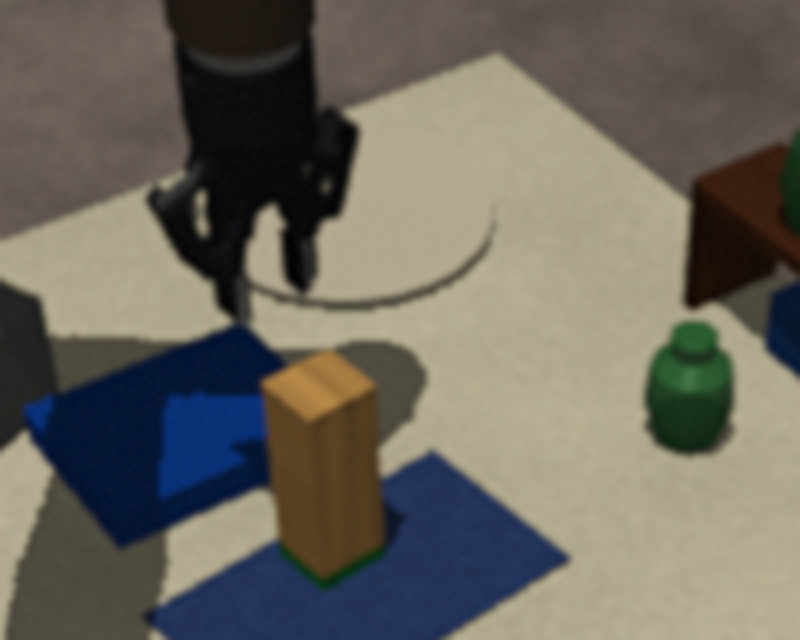

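{"name": "apply_moves", "arguments": {
  "plan": [1, 0.002, 0, -0.02, 0, 1, 0.002, 0, -0.045, 0, 1, 0.002, -0.01, -0.045, 0, 1, 0.003, -0.022, -0.045, 0, 1, 0.004, -0.03, -0.045, 0, 1, 0.005, -0.038, -0.045, 0, 1, 0.006, -0.046, -0.045, 0, 1, 0.007, -0.054, -0.045, 0]
}}

```text
clock: 24.1
position: [523.9, 319.0, 123.7]
ee_rot: [0.741, -0.671, 0.0, -0.001]
contact_force: [-0.1, -0.1, 0.1]
gripper_width: 0.3
```

{"name": "apply_moves", "arguments": {
  "plan": [1, 0.001, -0.007, 0, 0, 1, 0.001, -0.013, 0, 0, 1, 0.001, -0.013, 0, 0, 1, 0.001, -0.013, 0, 0, 1, 0.001, 0.01, 0.03, 0]
}}

```text
clock: 24.52
position: [520.4, 324.7, 146.2]
ee_rot: [0.74, -0.673, -0.001, 0.008]
contact_force: [0.1, 0.0, -2.0]
gripper_width: 0.0
```

```bash
python3 - <<'E'
from h import *
s=grab("side");d=arm.read_state();print(d["position"],d["contact_force"],d["gripper_width"])
crop(s,180,40,380,200,4,"s20.png");np.savez("s20.npz",**s)
E
```

```text
[526.35324606 333.58323562 156.86879064] [4.10585574 3.7746251  6.47002043] 0.02120429250751716
```

View pics/s20.png

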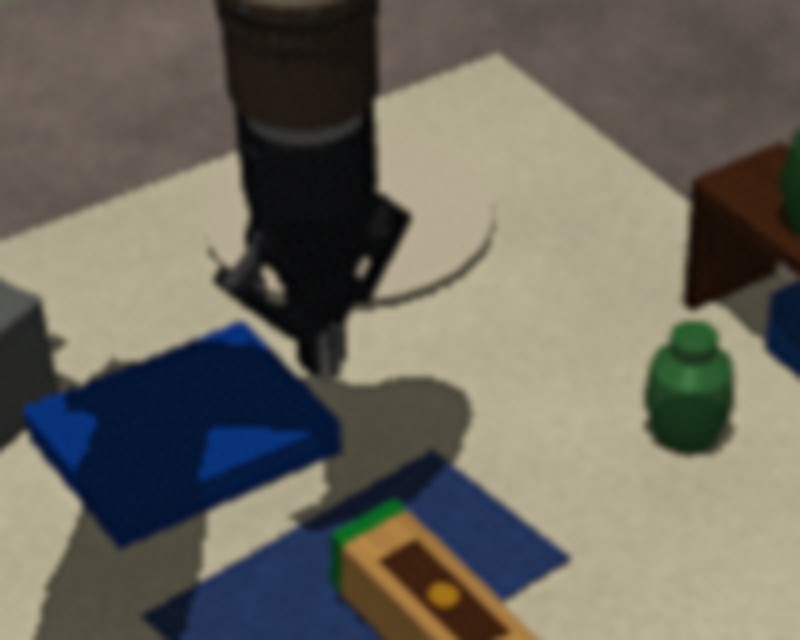

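The box fell as planned. It lies panel up, with the green end away from the stand at (370,535) and the brass dot at (443,595). I measure it now.

```bash
python3 - <<'E'
from h import *
s=grab("side");d=arm.read_state();print(d["position"],d["contact_force"])
crop(s,240,120,400,260,5,"s21.png");np.savez("s21.npz",**s)
E
```

```text
[526.90525603 333.75786    156.64122722] [ 1.39390934 -0.19480388  0.87168333]
```

View pics/s21.png

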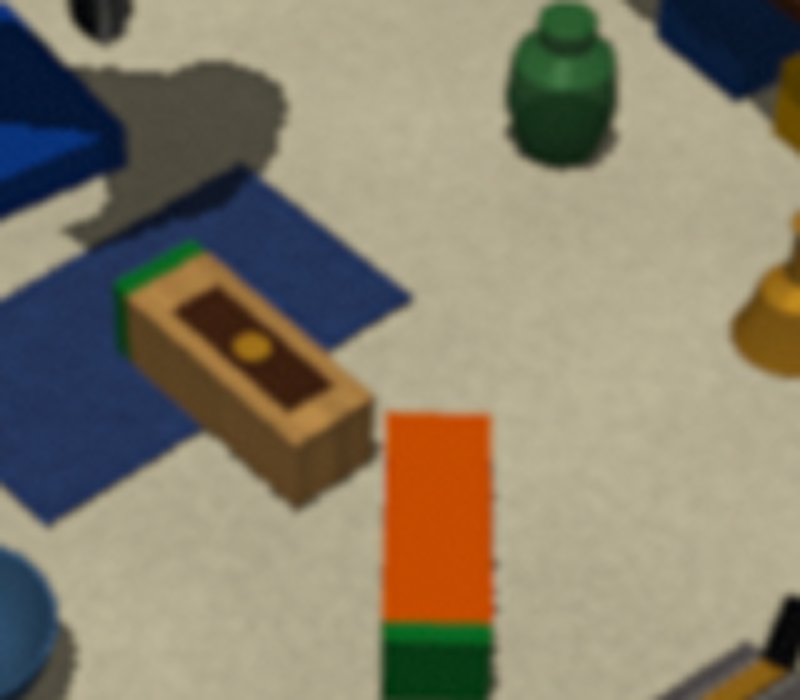

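```bash
python3 - <<'E'
from h import *
s=load("s21.npz");s0=load("s0.npz")
px=np.array([(117,289),(193,241),(375,399),(296,446),(253,346)])/5+[240,120]-.4
P=onz(s,px,49);print(np.round(P,1),P[:4].mean(0))
for i in range(4):
    e=P[(i+1)%4]-P[i];print(np.linalg.norm(e),np.degrees(np.arctan2(e[1],e[0])))
print(world(s,px[4:]))
px=np.array([(386,410),(492,412),(492,620),(384,622)])/5+[240,120]-.4
print("orange",onz(s,px,45))
E
```

```text
[[497.8 282.5  49. ]
 [547.5 289.9  49. ]
 [557.5 149.   49. ]
 [509.3 145.6  49. ]
 [530.2 211.5  49. ]] [528.05900023 216.75501022  49.        ]
50.26800613639869 8.465775804761304
141.25453797165574 -85.9377804173501
48.32897978580466 -175.93889739577025
137.40564044120697 94.80890443990062
[[528.59614745 209.13883481  51.86827721]]
orange [[559.89530536 143.22502839  45.        ]
 [600.43289656 113.20273121  45.        ]
 [522.17238903  11.8325182   45.        ]
 [482.16229149  38.64327525  45.        ]]
```

{"name": "apply_moves", "arguments": {
  "plan": [-1, 0, -0.03, 0, 0, -1, 0, -0.07, 0, 0, -1, 0.0005, -0.1, -0.01, 0, -1, 0.0005, -0.103, -0.04, 0, -1, 0.0005, -0.103, -0.08, 0, -1, 0.0005, -0.103, -0.115, 0, -1, 0.0005, -0.103, -0.14, 0, -1, 0.0005, -0.103, -0.147, 0]
}}

```text
clock: 25.28
position: [522.3, 225.2, 1.0]
ee_rot: [0.741, -0.671, -0.001, 0.004]
contact_force: [-0.5, -0.8, -0.3]
gripper_width: 85.8
```

{"name": "apply_moves", "arguments": {
  "plan": [-0.5, 0, 0, 0, 0, 0, 0, 0, 0, 0, 0.5, 0, 0, 0, 0, 1, 0, 0, 0, 0, 1, 0, 0, 0, 0, 1, 0, 0, 0, 0]
}}

```text
clock: 25.78
position: [526.2, 228.0, 7.4]
ee_rot: [0.741, -0.671, 0.001, -0.002]
contact_force: [0.1, 1.6, 6.7]
gripper_width: 49.7
```

```bash
python3 - <<'E'
from h import *
s=grab("side");d=arm.read_state();print(d["position"],d["contact_force"],d["gripper_width"])
crop(s,240,120,400,260,5,"s22.png");np.savez("s22.npz",**s)
E
```

```text
[526.1516911  228.04613504   7.42290883] [-0.24237505  1.31436838  7.59864493] 49.59974575316306
```

View pics/s22.png

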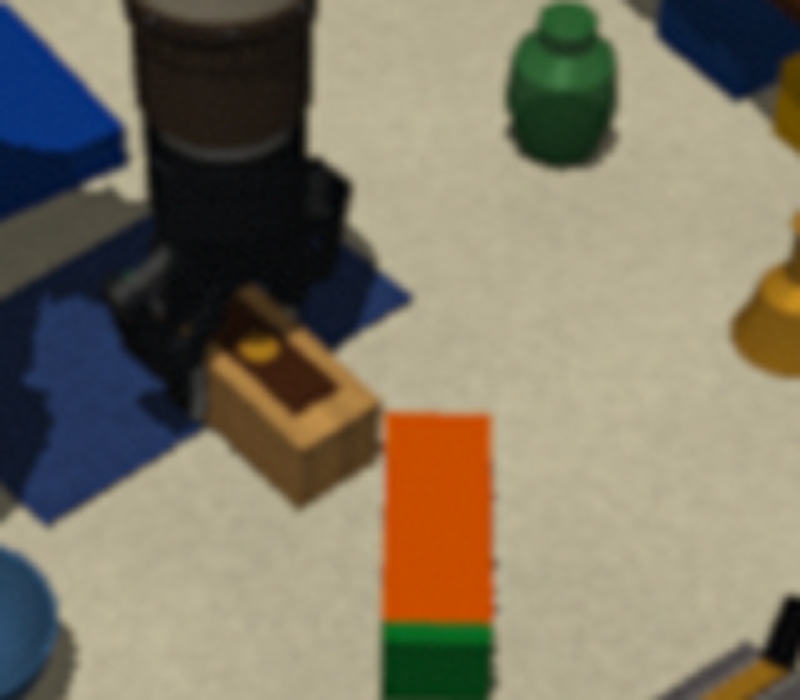

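{"name": "apply_moves", "arguments": {
  "plan": [1, 0, 0, 0.02, 0, 1, 0, 0, 0.055, 0, 1, 0, 0, 0.09, 0, 1, 0, 0, 0.125, 0, 1, 0.002, -0.01, 0.155, 1, 1, 0.008, -0.035, 0.17, 2, 1, 0.015, -0.065, 0.172, 3, 1, 0.022, -0.097, 0.172, 4]
}}

```text
clock: 26.5
position: [547.1, 129.6, 179.3]
ee_rot: [0.765, -0.644, 0.0, -0.002]
contact_force: [0.4, 0.3, -2.5]
gripper_width: 49.2
```

{"name": "apply_moves", "arguments": {
  "plan": [1, 0.008, -0.035, 0, 1, 1, 0.016, -0.07, 0, 2, 1, 0.024, -0.105, 0, 3, 1, 0.032, -0.14, 0, 4, 1, 0.04, -0.175, 0, 5, 1, 0.048, -0.21, 0, 6, 1, 0.056, -0.24, 0, 6, 1, 0.06, -0.262, 0, 6]
}}

```text
clock: 27.17
position: [606.5, -134.8, 176.8]
ee_rot: [0.796, -0.605, -0.0, 0.0]
contact_force: [0.8, 0.8, -1.4]
gripper_width: 49.3
```

```bash
python3 - <<'E'
from h import *
d=arm.read_state();print(d["position"],2*np.degrees(np.arctan2(d["ee_rot"][1],d["ee_rot"][0])),d["contact_force"],d["gripper_width"])
E
```

```text
[ 606.46973468 -134.83392486  176.81676841] -74.4652774322597 [ 0.77935473  0.78602604 -1.3607114 ] 49.3370526218016
```

{"name": "apply_moves", "arguments": {
  "plan": [1, 0.0075, -0.0245, 0, 0, 1, 0.0075, -0.0245, -0.02, 0, 1, 0.0075, -0.0245, -0.05, 0, 1, 0.0075, -0.0245, -0.08, 0, 1, 0.0075, -0.0245, -0.097, 0, 1, 0.0075, -0.0245, -0.097, 0, 1, 0.0075, -0.0245, -0.097, 0]
}}

```text
clock: 27.75
position: [615.9, -156.4, 80.3]
ee_rot: [0.797, -0.604, 0.001, -0.001]
contact_force: [4.8, 1.6, -3.2]
gripper_width: 49.2
```

```bash
python3 - <<'E'
from h import *
s=grab("side");t=grab("top");d=arm.read_state();print(d["position"],d["contact_force"],d["gripper_width"])
crop(s,320,180,500,340,4,"s23.png");np.savez("s23.npz",**s);crop(t,335,70,515,230,4,"t23.png");np.savez("t23.npz",**t)
E
```

```text
[ 615.71030936 -156.38059886   80.69369387] [ 4.55603071  0.28104711 -3.14375879] 49.42562650609993
```

View pics/s23.png

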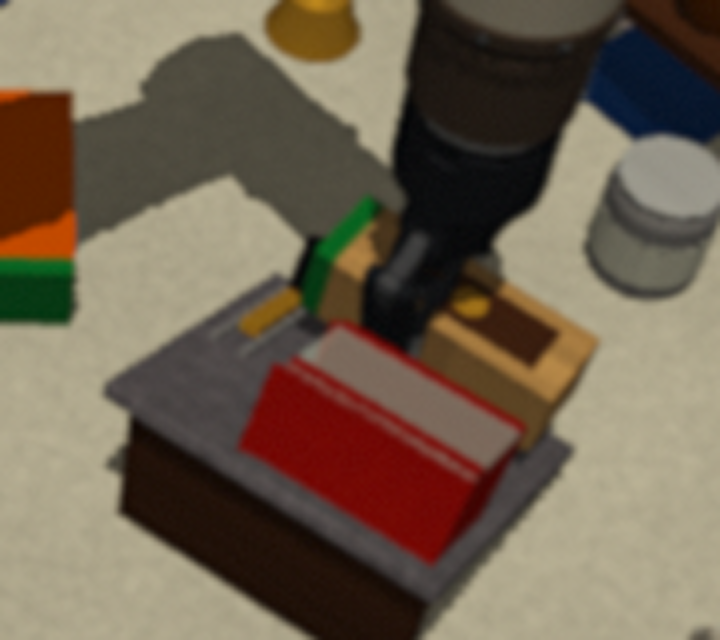

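View pics/t23.png

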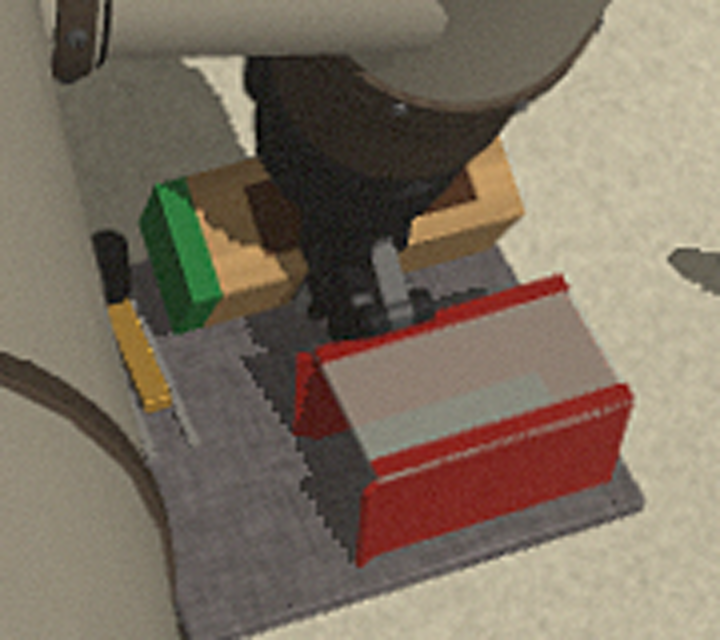

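The box is held level over the free part of the board. A finger knuckle is lightly touching the sleeve (about 5 N), so I shift further downslope before lowering.

{"name": "apply_moves", "arguments": {
  "plan": [1, 0.004, 0, 0, 0, 1, 0.0075, -0.001, 0, 0, 1, 0.0075, -0.001, -0.008, 0, 1, 0.0075, -0.001, -0.015, 0, 1, 0.0075, -0.001, -0.018, 0, 1, 0.0075, -0.001, -0.018, 0]
}}

```text
clock: 28.35
position: [621.3, -157.9, 61.5]
ee_rot: [0.797, -0.604, -0.001, 0.001]
contact_force: [0.5, 0.6, -1.4]
gripper_width: 49.7
```

{"name": "apply_moves", "arguments": {
  "plan": [1, 0, 0, -0.002, 0, 1, 0, 0, -0.003, 0, 1, 0, 0, -0.003, 0]
}}

```text
clock: 28.6
position: [622.5, -157.9, 60.2]
ee_rot: [0.797, -0.604, 0.001, -0.0]
contact_force: [-0.0, 0.4, 3.4]
gripper_width: 49.5
```

{"name": "apply_moves", "arguments": {
  "plan": [-0.25, 0.001, 0, 0, 0, -0.4, 0.003, 0.001, 0, 0, -0.5, 0.005, 0.0015, 0, 0, -0.62, 0.007, 0.002, 0, 0, -0.62, 0.007, 0.002, 0, 0, -0.62, 0.007, 0.002, 0, 0]
}}

```text
clock: 29.1
position: [628.9, -155.6, 59.0]
ee_rot: [0.797, -0.604, -0.0, -0.0]
contact_force: [1.1, 0.5, -0.4]
gripper_width: 69.2
```

```bash
python3 - <<'E'
from h import *
s=grab("side");t=grab("top");d=arm.read_state();print(d["position"],d["contact_force"],d["gripper_width"])
crop(s,320,180,500,340,4,"s24.png");np.savez("s24.npz",**s);crop(t,335,70,515,230,4,"t24.png");np.savez("t24.npz",**t)
E
```

```text
[ 628.81821006 -155.64612188   59.1415819 ] [ 0.84703857  1.12264983 -0.00743619] 69.0267624164281
```

View pics/s24.png

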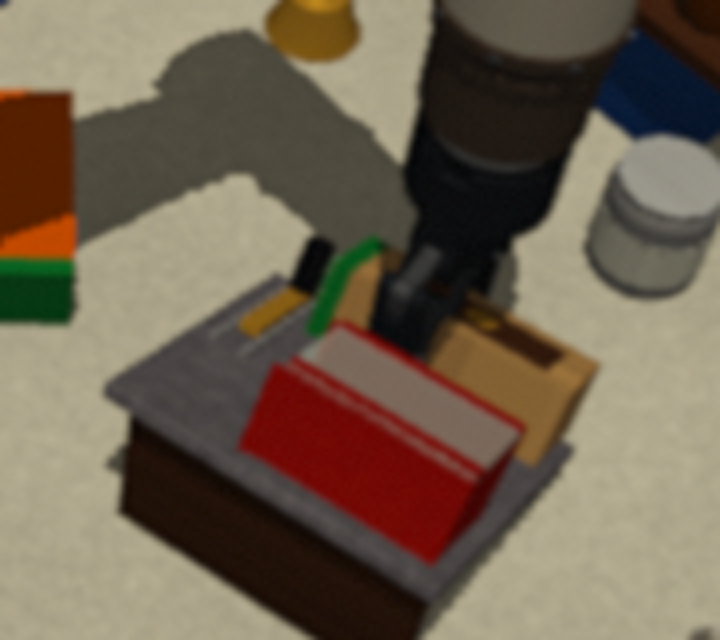

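View pics/t24.png

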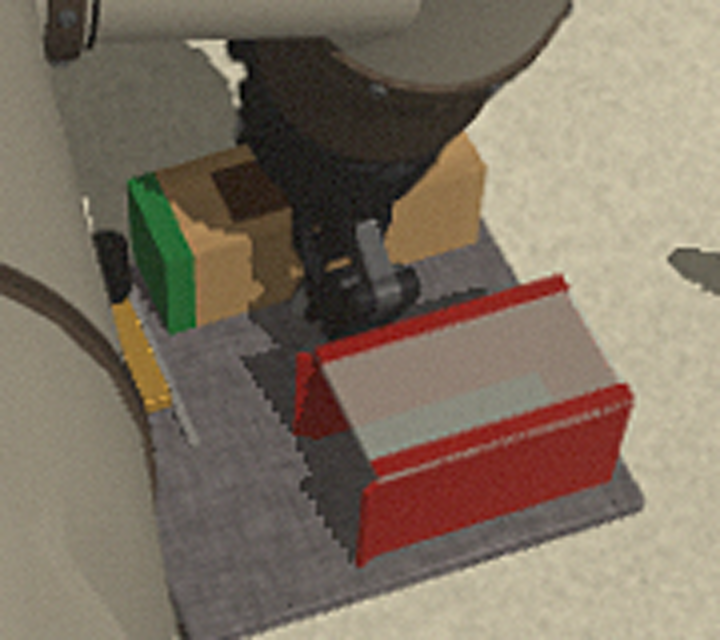

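{"name": "apply_moves", "arguments": {
  "plan": [-0.62, 0, 0, -0.003, 0, -0.62, 0, 0, -0.005, 0, -0.62, 0, 0, -0.005, 0]
}}

```text
clock: 29.45
position: [628.9, -155.7, 54.0]
ee_rot: [0.797, -0.604, 0.0, -0.0]
contact_force: [1.6, 0.1, -0.4]
gripper_width: 69.0
```

{"name": "apply_moves", "arguments": {
  "plan": [-0.4, 0, 0, 0, 0, 0, 0, 0, 0, 0, 0.5, 0, 0, 0, 0, 1, 0, 0, 0, 0, 1, 0, 0, 0, 0]
}}

```text
clock: 29.87
position: [632.7, -155.3, 56.7]
ee_rot: [0.797, -0.603, 0.004, -0.002]
contact_force: [5.4, 2.5, 4.4]
gripper_width: 57.4
```

```bash
python3 - <<'E'
from h import *
s=grab("side");t=grab("top");d=arm.read_state();print(d["position"],d["contact_force"],d["gripper_width"])
crop(s,320,180,500,340,4,"s25.png");crop(t,335,70,515,230,4,"t25.png")
E
```

```text
[ 632.70647082 -155.32054882   56.73957027] [4.80015614 1.40543611 3.73947244] 57.45589919982444
```

View pics/t25.png

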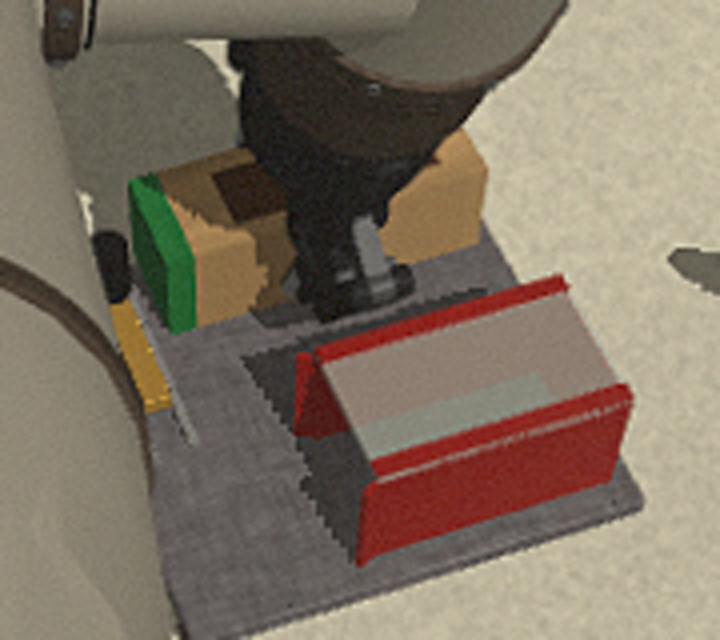

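{"name": "apply_moves", "arguments": {
  "plan": [1, 0.003, 0.001, 0, 0, 1, 0.003, 0.001, 0.004, 0, 1, 0.003, 0.001, 0.01, 0, 1, 0.003, 0.001, 0.015, 0, 1, 0.003, 0.001, 0.015, 0]
}}

```text
clock: 30.38
position: [631.6, -154.9, 70.0]
ee_rot: [0.797, -0.604, 0.0, -0.0]
contact_force: [0.6, 0.1, -1.6]
gripper_width: 57.4
```

```bash
python3 - <<'E'
from h import *
s=grab("side");d=arm.read_state();print(d["position"],d["contact_force"],d["gripper_width"])
crop(s,320,180,500,340,4,"s26.png")
E
```

```text
[ 631.49130384 -154.83026085   69.58099663] [ 0.01974117  0.14951869 -1.97293842] 57.077841667365554
```

View pics/s26.png

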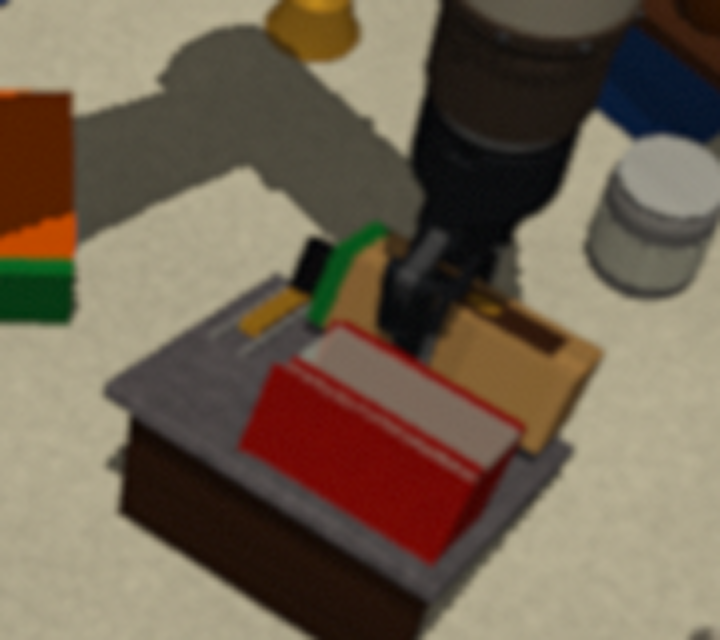

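Lifted cleanly. The force now reads just the box's weight, and the tilt is kept. I carry it round to the front of the mouth.

{"name": "apply_moves", "arguments": {
  "plan": [1, 0, 0, 0.015, 0, 1, 0, 0, 0.04, 0, 1, 0, 0, 0.065, 0, 1, -0.003, 0.01, 0.08, 0, 1, -0.01, 0.035, 0.085, 0, 1, -0.018, 0.063, 0.085, 0, 1, -0.025, 0.09, 0.085, 0, 1, -0.032, 0.114, 0.085, 0]
}}

```text
clock: 31.1
position: [598.7, -39.6, 154.0]
ee_rot: [0.797, -0.604, -0.001, 0.0]
contact_force: [0.4, 0.7, -1.1]
gripper_width: 56.9
```

{"name": "apply_moves", "arguments": {
  "plan": [1, -0.015, 0, 0, 0, 1, -0.04, -0.006, 0, 0, 1, -0.065, -0.015, 0, 0, 1, -0.09, -0.022, 0, 0, 1, -0.105, -0.028, 0, 0, 1, -0.107, -0.03, 0, 0, 1, -0.107, -0.03, 0, 0]
}}

```text
clock: 31.68
position: [491.9, -71.2, 154.5]
ee_rot: [0.797, -0.604, -0.0, 0.0]
contact_force: [0.4, 0.3, -1.8]
gripper_width: 57.2
```

```bash
python3 - <<'E'
from h import *
s=grab("side");d=arm.read_state();print(d["position"],2*np.degrees(np.arctan2(d["ee_rot"][1],d["ee_rot"][0])),d["contact_force"],d["gripper_width"])
p=d["position"]-[506.5,-166.7,95];a=np.radians(15.7);print("h,y,v",p[0]*np.cos(a)+p[1]*np.sin(a),-p[0]*np.sin(a)+p[1]*np.cos(a),p[2])
crop(s,260,160,460,320,4,"s27.png");np.savez("s27.npz",**s)
E
```

```text
[493.05461223 -70.85401035 154.5784435 ] -74.35491549361986 [ 1.14556536  1.51922218 -1.60192708] 57.10181225925334
h,y,v 12.99220371296284 95.90847109190679 59.57844349724985
```

View pics/s27.png

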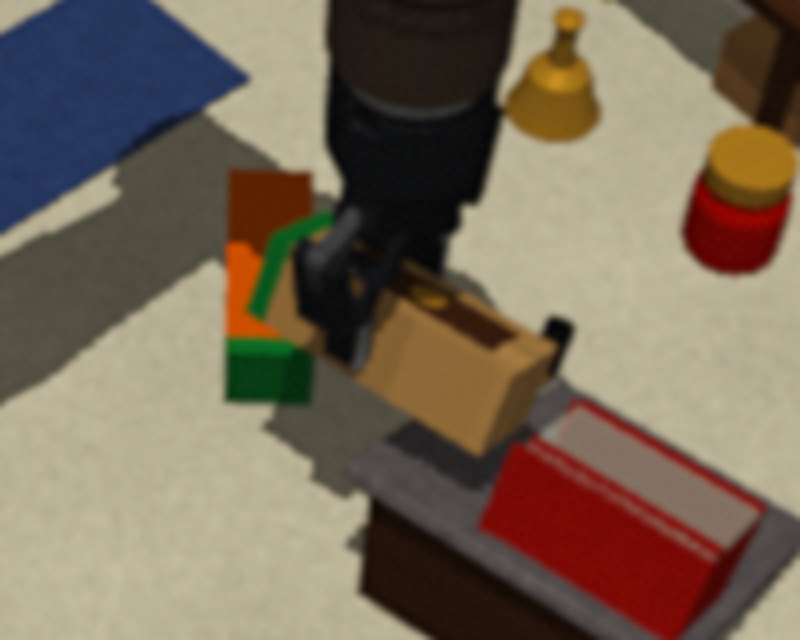

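```bash
python3 - <<'E'
from h import *
s=load("s27.npz");R,o=caseT(506.5,-166.7,15.7);o=o+[0,0,47.6]
px=np.array([(483,458),(508,372),(557,345),(250,315)])/4+[260,160]-.4
for p,z in zip(px,(153.2,194.9,173.7,153.2)):
    print(np.round((onz(s,[p],z)-o)@R,1))
print(np.round((world(s,np.array([(450,370),(510,410),(420,390)])/4+[260,160])-o)@R,1))
b=np.array([(483,522),(768,512),(580,402),(515,440)])/4+[260,160]-.4
R,o=caseT(506.5,-166.7,15.7)
for p,(c) in zip(b,[(-32,0,0),(-32,-102,55),(32,0,55),(-32,0,55)]):
    P=np.array(c)@R.T+o;print(c,np.round(((onz(s,[p],P[2])-o)@R),1))
E
```

```text
[[-23.2  12.7   0.9]]
[[-22.8  17.8  47.1]]
[[26.4 15.8 46.6]]
[[-23.1 151.6   0.9]]
[[-17.3  45.1  28.9]
 [ -2.   15.1  18.4]
 [-22.8  53.4  14.2]]
(-32, 0, 0) [[-26.    5.5   2.8]]
(-32, -102, 55) [[   3.2 -108.7   71.4]]
(32, 0, 55) [[32.7  1.3 55.3]]
(-32, 0, 55) [[-32.1   5.1  54.9]]
```

{"name": "apply_moves", "arguments": {
  "plan": [1, -0.001, 0, -0.01, 0, 1, -0.001, 0, -0.025, 0, 1, -0.001, 0, -0.038, 0, 1, -0.001, 0, -0.043, 0, 1, -0.001, 0, -0.043, 0]
}}

```text
clock: 32.15
position: [492.2, -70.5, 110.2]
ee_rot: [0.797, -0.604, -0.001, 0.001]
contact_force: [0.5, -0.4, -2.4]
gripper_width: 57.1
```

{"name": "apply_moves", "arguments": {
  "plan": [1, 0, 0, -0.0015, 0, 1, 0, 0, -0.003, 0, 1, 0, 0, -0.003, 0]
}}

```text
clock: 32.4
position: [492.7, -70.6, 108.8]
ee_rot: [0.797, -0.604, 0.001, -0.001]
contact_force: [1.1, 0.0, -0.7]
gripper_width: 57.4
```

{"name": "apply_moves", "arguments": {
  "plan": [1, 0.0013, -0.0048, 0, 0, 1, 0.0027, -0.0096, 0, 0, 1, 0.004, -0.0144, 0, 0, 1, 0.0054, -0.0193, 0, 0, 1, 0.0068, -0.0241, 0, 0, 1, 0.0081, -0.0289, 0, 0]
}}

```text
clock: 32.9
position: [500.8, -100.1, 108.9]
ee_rot: [0.797, -0.604, 0.001, -0.001]
contact_force: [2.2, 1.9, 2.1]
gripper_width: 57.8
```

```bash
python3 - <<'E'
from h import *
s=grab("side");t=grab("top");d=arm.read_state();print(d["position"],d["contact_force"],d["wrist_torque"],d["gripper_width"])
crop(s,260,160,460,320,4,"s28.png");crop(t,300,90,500,250,4,"t28.png")
E
```

```text
[ 501.00412241 -100.54845487  108.82558867] [ 1.98649206 -1.00616981  1.57789804] [-0.32836171 -0.68719891 -0.01459353] 57.06458326409785
```

View pics/s28.png

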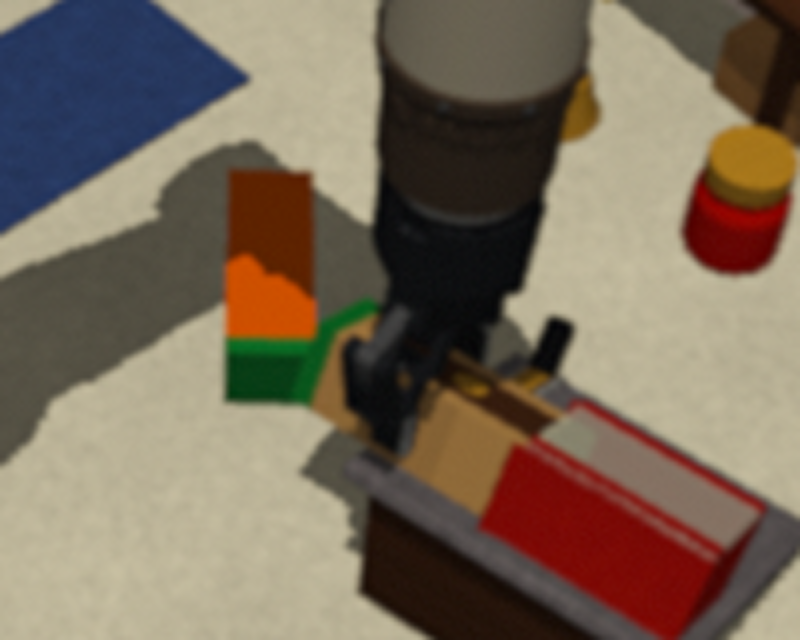

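View pics/t28.png

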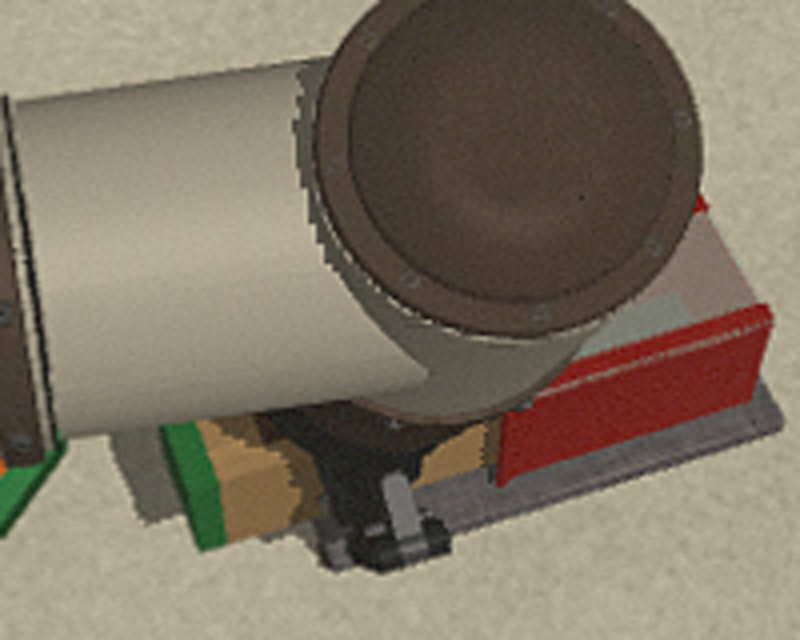

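The nose is in the sleeve with almost no force. I continue inserting.

{"name": "apply_moves", "arguments": {
  "plan": [1, 0.0016, -0.0058, 0, 0, 1, 0.0032, -0.0116, 0, 0, 1, 0.0049, -0.0173, 0, 0, 1, 0.0065, -0.0231, 0, 0, 1, 0.0081, -0.0289, 0, 0, 1, 0.0097, -0.0347, 0, 0, 1, 0.0108, -0.0385, 0, 0]
}}

```text
clock: 33.58
position: [511.8, -138.7, 108.8]
ee_rot: [0.797, -0.604, 0.001, -0.001]
contact_force: [2.0, 4.6, 5.4]
gripper_width: 57.3
```

```bash
python3 - <<'E'
from h import *
s=grab("side");d=arm.read_state();print(d["position"],d["contact_force"],d["wrist_torque"],d["gripper_width"])
crop(s,260,160,460,320,4,"s29.png")
E
```

```text
[ 511.92592505 -139.15852056  108.84178127] [3.1437265  1.87915965 4.31539812] [ 0.56218968 -0.9318471   0.12518582] 57.450114570616925
```

View pics/s29.png

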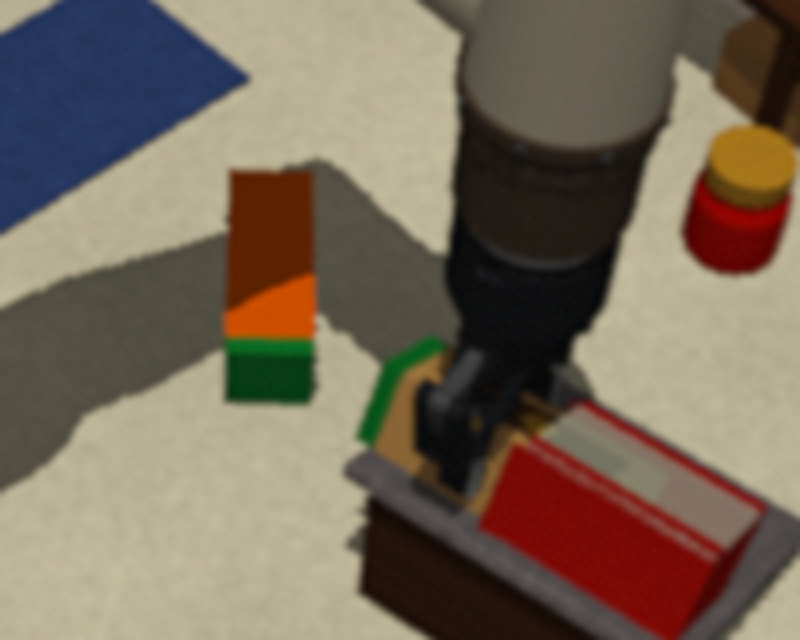

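{"name": "apply_moves", "arguments": {
  "plan": [-0.5, 0, 0, 0, 0, -1, 0, 0, 0, 0, -1, 0, 0, 0, 0, -1, 0, 0, 0.02, 0, -1, 0, 0, 0.05, 0, -1, 0, 0, 0.075, 0, -1, -0.006, 0.02, 0.08, 0, -1, -0.015, 0.05, 0.08, 0]
}}

```text
clock: 34.3
position: [496.1, -89.2, 189.6]
ee_rot: [0.796, -0.606, 0.001, -0.0]
contact_force: [0.9, 1.4, -0.9]
gripper_width: 85.5
```

{"name": "apply_moves", "arguments": {
  "plan": [1, -0.004, 0.02, 0, 0, 1, -0.009, 0.036, 0, 0, 1, -0.009, 0.036, 0, 0, 1, -0.009, 0.036, -0.02, 0, 1, -0.009, 0.036, -0.04, 0, 1, -0.009, 0.036, -0.06, 0, 1, -0.009, 0.036, -0.077, 0, 1, -0.009, 0.036, -0.08, 0]
}}

```text
clock: 34.97
position: [483.6, -53.2, 104.8]
ee_rot: [0.796, -0.605, -0.003, 0.003]
contact_force: [-0.1, -1.4, -0.5]
gripper_width: 0.2
```

```bash
cat >> h.py <<'E'
def hyv(p):
    p=p-np.array([506.5,-166.7,95]);a=np.radians(15.7);return np.round([p[0]*np.cos(a)+p[1]*np.sin(a),-p[0]*np.sin(a)+p[1]*np.cos(a),p[2]],1)
E
python3 - <<'E'
from h import *
s=grab("side");d=arm.read_state();print(d["position"],hyv(d["position"]),d["contact_force"],d["gripper_width"])
crop(s,260,160,460,320,4,"s30.png");np.savez("s30.npz",**s)
E
```

```text
[484.44652031 -53.11065216 105.80089711] [  9.5 115.3  10.8] [0.13504993 0.25445791 0.73427276] -0.4802707330635471
```

View pics/s30.png

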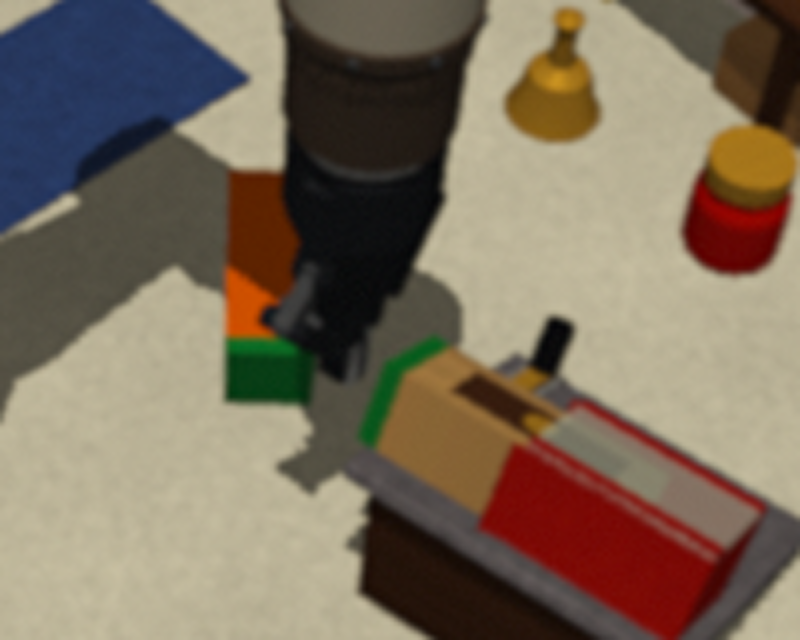

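The box sits square in the sleeve and the closed fingers face its green end. I push it in.

{"name": "apply_moves", "arguments": {
  "plan": [1, 0.0019, -0.0067, 0, 0, 1, 0.0038, -0.0135, 0, 0, 1, 0.0054, -0.0193, 0, 0, 1, 0.0073, -0.026, 0, 0, 1, 0.0092, -0.0327, 0, 0, 1, 0.0111, -0.0395, 0, 0, 1, 0.0127, -0.0452, 0, 0, 1, 0.014, -0.05, 0, 0]
}}

```text
clock: 35.68
position: [501.0, -102.8, 108.5]
ee_rot: [0.797, -0.604, 0.0, -0.0]
contact_force: [-0.9, 2.0, 1.5]
gripper_width: -0.2
```

{"name": "apply_moves", "arguments": {
  "plan": [1, 0.0005, -0.0019, 0, 0, 1, 0.0011, -0.0039, 0, 0, 1, 0.0016, -0.0058, 0, 0, 1, 0.0016, -0.0058, 0, 0]
}}

```text
clock: 36.02
position: [502.1, -108.2, 108.2]
ee_rot: [0.797, -0.604, -0.0, 0.0]
contact_force: [0.3, -0.2, 0.4]
gripper_width: -0.0
```

```bash
python3 - <<'E'
from h import *
s=grab("side");d=arm.read_state();print(d["position"],hyv(d["position"]),d["contact_force"],d["gripper_width"])
crop(s,300,180,480,340,4,"s31.png");np.savez("s31.npz",**s)
E
```

```text
[ 501.90264372 -108.15815009  108.10190487] [11.4 57.6 13.1] [0.90061546 0.07233241 0.322566  ] -0.11558025263277384
```

View pics/s31.png

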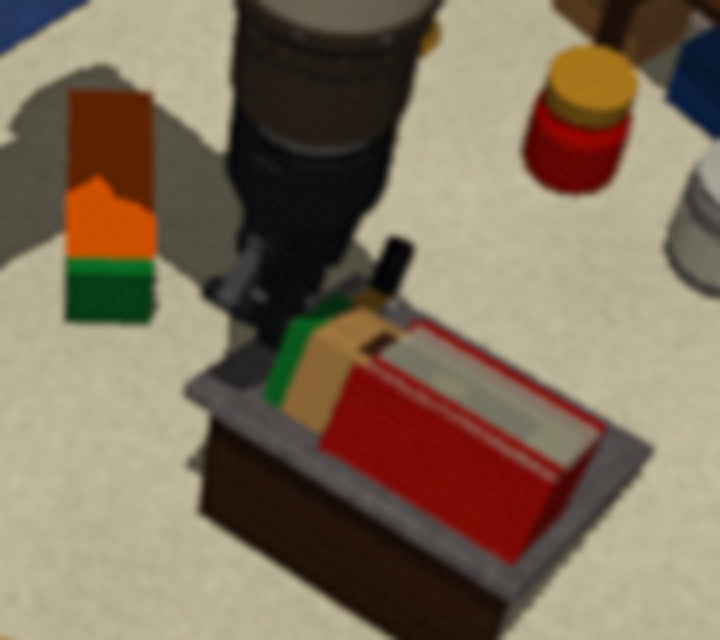

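{"name": "apply_moves", "arguments": {
  "plan": [1, 0.0005, -0.0019, 0, 0, 1, 0.0008, -0.0029, 0, 0, 1, 0.0011, -0.0039, 0, 0, 1, 0.0011, -0.0039, 0, 0]
}}

```text
clock: 36.4
position: [503.0, -111.9, 108.1]
ee_rot: [0.797, -0.604, -0.0, 0.0]
contact_force: [-0.8, 0.3, -0.6]
gripper_width: -0.3
```

{"name": "apply_moves", "arguments": {
  "plan": [1, 0.0005, -0.0019, 0, 0, 1, 0.0008, -0.0029, 0, 0, 1, 0.0008, -0.0029, 0, 0]
}}

```text
clock: 36.65
position: [503.1, -112.6, 108.1]
ee_rot: [0.797, -0.604, -0.002, -0.001]
contact_force: [-4.6, 12.2, 3.3]
gripper_width: 0.3
```

It stops against the closed end at 12 N, with TCP y at 53, so the end face is at about 42. I back off and take a look.

{"name": "apply_moves", "arguments": {
  "plan": [1, -0.003, 0.01, 0, 0, 1, -0.005, 0.018, 0.015, 0, 1, -0.005, 0.022, 0.045, 0, 1, 0.01, 0.03, 0.065, 0, 1, 0.04, 0.038, 0.065, 0, 1, 0.075, 0.042, 0.065, 0, 1, 0.11, 0.044, 0.065, 0, 1, 0.146, 0.044, 0.065, 0]
}}

```text
clock: 37.32
position: [651.7, -70.2, 173.9]
ee_rot: [0.797, -0.604, 0.001, -0.0]
contact_force: [0.5, -0.2, 0.6]
gripper_width: 0.0
```

```bash
python3 - <<'E'
from h import *
s=grab("side");t=grab("top");d=arm.read_state();print(d["position"],hyv(d["position"]),d["contact_force"],d["gripper_width"])
crop(s,320,200,480,340,5,"s32.png");np.savez("s32.npz",**s);crop(t,330,90,500,240,4.5,"t32.png");np.savez("t32.npz",**t)
E
```

```text
[654.37894227 -70.49726756 171.36193947] [168.4  52.6  76.4] [-1.466123   -0.12781612 -1.43824203] -0.05953584997746889
```

View pics/s32.png

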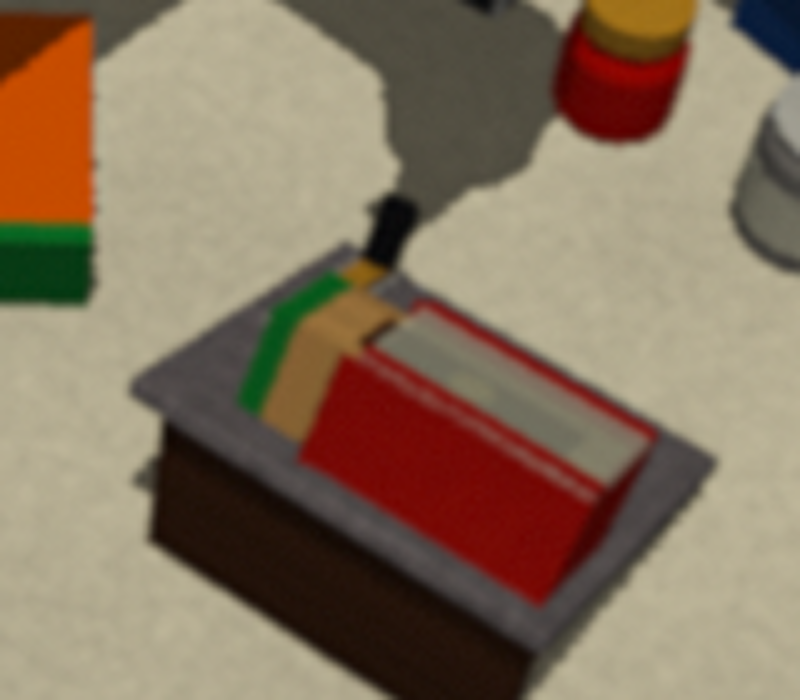

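View pics/t32.png

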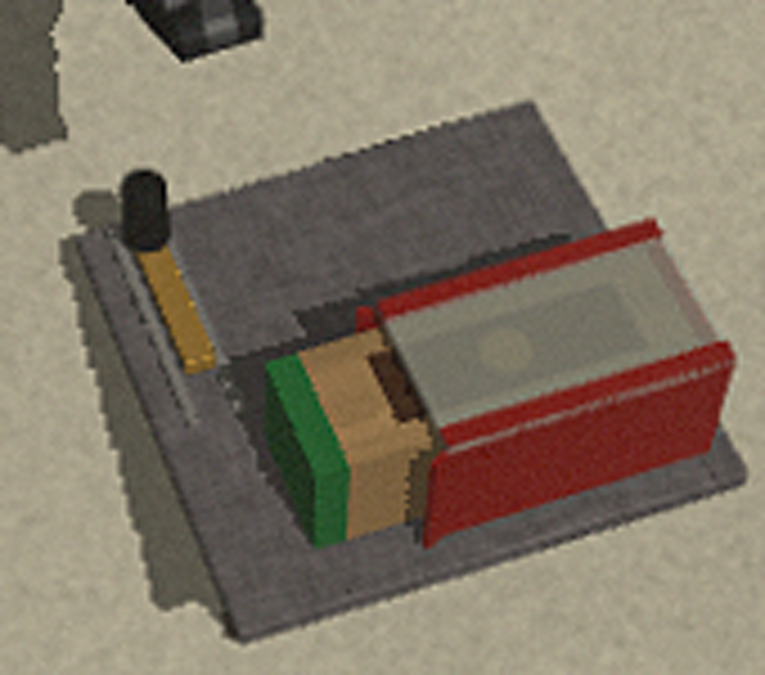

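The box is home, panel up and green end out. At top the green face is at (300,470). The knob is at (145,210). I check the end's y and the knob position numerically.

```bash
python3 - <<'E'
from h import *
t=load("t32.npz");R,o=caseT(506.5,-166.7,15.7)
m=np.zeros((480,640),np.uint8);cv2.fillPoly(m,[np.round(np.array([(275,400),(310,480),(315,530),(282,450)])/4.5+[330,90]).astype(int)],1)
v,u=np.nonzero(m);P=(world(t,np.c_[u,v])-o)@R;print("green face",np.median(P,0),len(P))
print("knob top",(world(t,np.array([[145,178]])/4.5+[330,90])-o)@R)
E
```

```text
green face [-8.39766918 42.17241817 28.44514024] 86
knob top [[124.30255163  52.81503059  40.42730663]]
```

{"name": "apply_moves", "arguments": {
  "plan": [1, -0.001, 0.002, -0.02, 0, 1, -0.001, 0.002, -0.055, 0, 1, -0.001, 0.002, -0.09, 0, 1, -0.001, 0.002, -0.11, 0, 1, -0.001, 0.002, -0.118, 0, 1, -0.001, 0.002, -0.118, 0, 1, -0.001, 0.002, -0.118, 0]
}}

```text
clock: 38.0
position: [649.8, -68.8, 56.3]
ee_rot: [0.797, -0.604, 0.001, -0.0]
contact_force: [0.4, 0.5, 0.1]
gripper_width: -0.1
```

```bash
python3 - <<'E'
from h import *
s=grab("side");d=arm.read_state();print(d["position"],hyv(d["position"]),d["contact_force"],d["gripper_width"])
crop(s,320,160,480,300,5,"s33.png")
E
```

```text
[650.4428825  -68.71363669  57.26323369] [165.1  55.4 -37.7] [0.0803354  0.06417142 0.87141405] 0.043080735786363136
```

View pics/s33.png

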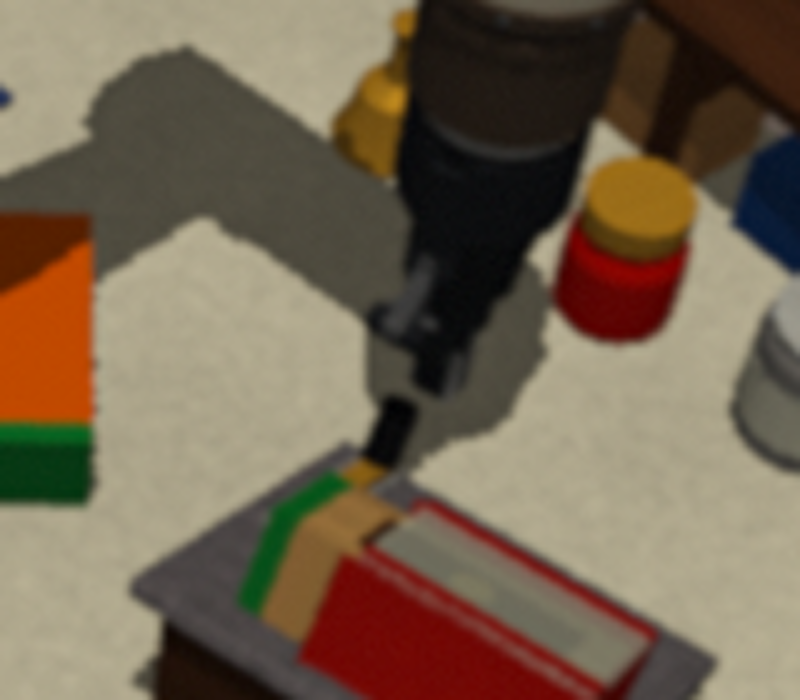

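{"name": "apply_moves", "arguments": {
  "plan": [1, 0, 0, -0.004, 0, 1, -0.007, -0.002, -0.0006, 0, 1, -0.014, -0.004, 0.0028, 0, 1, -0.0209, -0.0059, 0.0062, 0, 1, -0.0279, -0.0078, 0.0095, 0, 1, -0.0349, -0.0098, 0.0129, 0, 1, -0.0419, -0.0118, 0.0163, 0, 1, -0.0488, -0.0137, 0.0197, 0]
}}

```text
clock: 38.72
position: [600.3, -82.6, 76.0]
ee_rot: [0.797, -0.604, 0.001, -0.001]
contact_force: [3.4, -0.1, 0.1]
gripper_width: -0.5
```

```bash
python3 - <<'E'
from h import *
s=grab("side");d=arm.read_state();print(d["position"],hyv(d["position"]),d["contact_force"],d["gripper_width"])
crop(s,320,160,480,300,5,"s34.png")
E
```

```text
[599.07377523 -82.90747944  76.55639717] [111.8  55.6 -18.4] [ 0.34171372 -1.34657987 -0.38995569] -0.21271788082022436
```

View pics/s34.png

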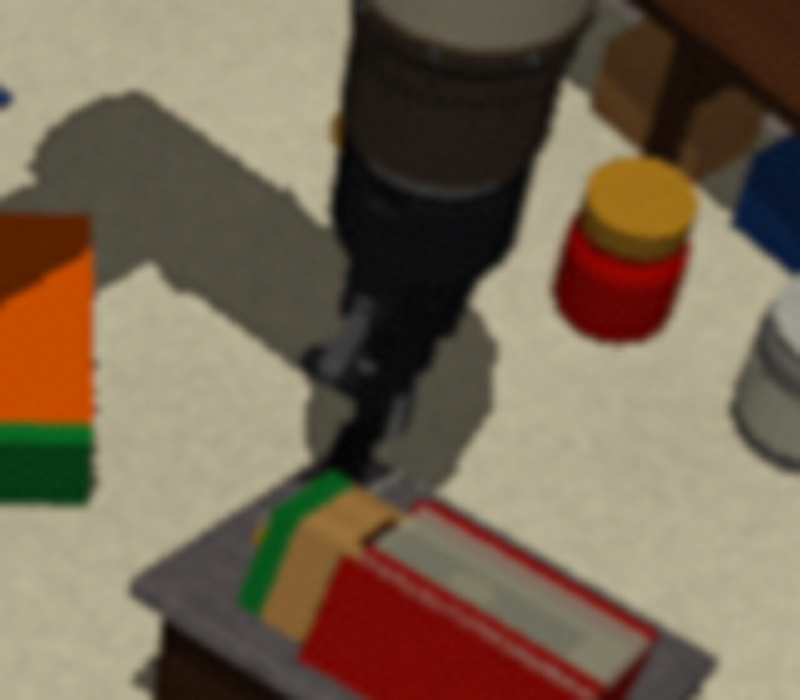

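The knob moves, and the bar tip shows beside the green end at (262,532). I continue slowly to the stop.

{"name": "apply_moves", "arguments": {
  "plan": [1, -0.0044, -0.0012, 0.0021, 0, 1, -0.0087, -0.0025, 0.0042, 0, 1, -0.0122, -0.0034, 0.0059, 0, 1, -0.0122, -0.0034, 0.0059, 0]
}}

```text
clock: 39.1
position: [588.0, -86.0, 81.6]
ee_rot: [0.797, -0.604, 0.0, -0.0]
contact_force: [1.8, -0.1, 0.8]
gripper_width: 0.1
```

{"name": "apply_moves", "arguments": {
  "plan": [1, -0.0026, -0.0007, 0.0013, 0, 1, -0.0044, -0.0012, 0.0021, 0, 1, -0.0044, -0.0012, 0.0021, 0]
}}

```text
clock: 39.35
position: [583.8, -87.1, 83.3]
ee_rot: [0.797, -0.604, 0.0, -0.0]
contact_force: [3.0, 0.3, 2.0]
gripper_width: -0.1
```

```bash
python3 - <<'E'
from h import *
s=grab("side");t=grab("top");d=arm.read_state();print(d["position"],hyv(d["position"]),d["contact_force"])
crop(s,320,160,480,300,5,"s35.png");crop(t,330,90,500,240,4.5,"t35.png")
E
```

```text
[583.80646503 -87.00151267  83.05289727] [ 96.   55.8 -11.9] [1.95997216 0.61003781 1.70217008]
```

View pics/t35.png

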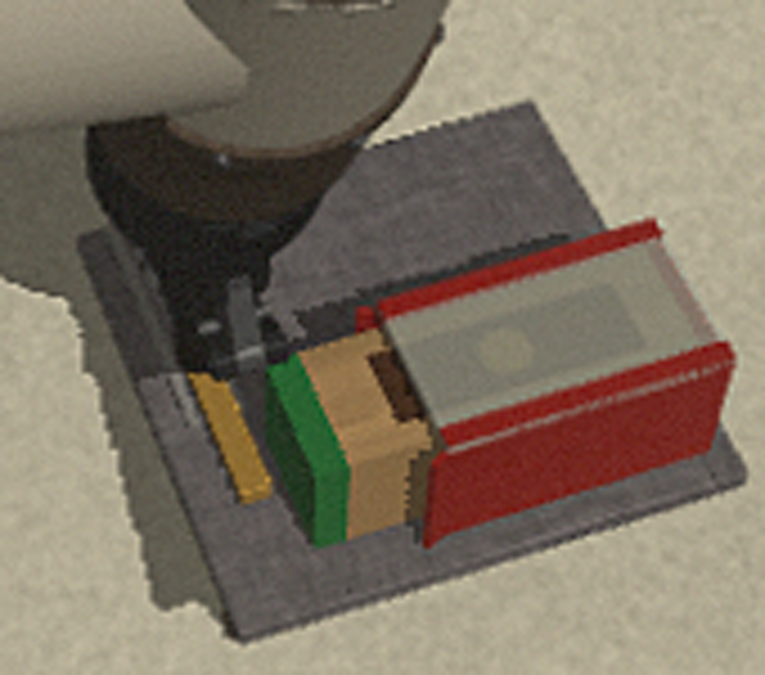

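{"name": "apply_moves", "arguments": {
  "plan": [1, -0.0017, -0.0005, 0.0008, 0, 1, -0.0035, -0.001, 0.0017, 0, 1, -0.0035, -0.001, 0.0017, 0]
}}

```text
clock: 39.7
position: [580.8, -87.8, 84.8]
ee_rot: [0.797, -0.604, 0.001, -0.001]
contact_force: [5.5, 1.1, 0.4]
gripper_width: 0.1
```

{"name": "apply_moves", "arguments": {
  "plan": [1, -0.0017, -0.0005, 0.0008, 0, 1, -0.0035, -0.001, 0.0017, 0, 1, -0.0035, -0.001, 0.0017, 0]
}}

```text
clock: 39.95
position: [580.4, -87.9, 86.3]
ee_rot: [0.797, -0.604, 0.003, -0.003]
contact_force: [10.2, 3.0, -7.3]
gripper_width: -0.1
```

```bash
python3 - <<'E'
from h import *
s=grab("side");t=grab("top");d=arm.read_state();print(d["position"],hyv(d["position"]),d["contact_force"])
crop(s,320,160,480,300,5,"s36.png");crop(t,330,90,500,240,4.5,"t36.png");np.savez("t36.npz",**t)
R,o=caseT(506.5,-166.7,15.7)
E
```

```text
[580.37212864 -87.90028981  86.20621964] [92.4 55.9 -8.8] [11.3279365   2.42814228 -6.45175723]
```

View pics/t36.png

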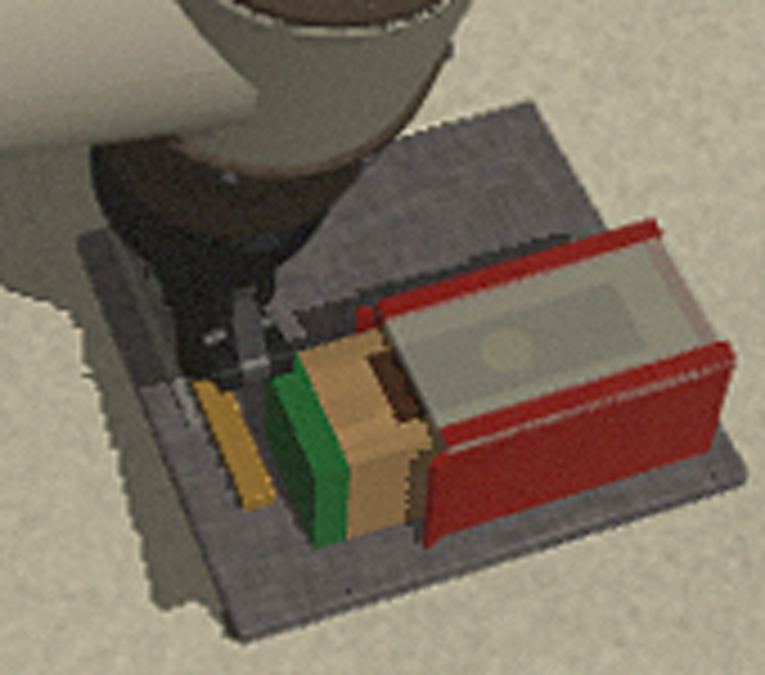

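It stopped at about 12 N. I back away downhill and up, then verify.

{"name": "apply_moves", "arguments": {
  "plan": [1, 0.01, 0.003, -0.003, 0, 1, 0.025, 0.007, -0.005, 0, 1, 0.035, 0.01, 0.02, 0, 1, 0.035, 0.01, 0.055, 0, 1, 0.035, 0.02, 0.09, 0, 1, 0.035, 0.05, 0.12, 0, 1, 0.035, 0.085, 0.14, 0, 1, 0.035, 0.12, 0.14, 0]
}}

```text
clock: 40.72
position: [612.4, 31.4, 231.1]
ee_rot: [0.796, -0.605, 0.002, -0.001]
contact_force: [1.2, -0.4, -0.2]
gripper_width: 0.2
```

{"name": "apply_moves", "arguments": {
  "plan": [1, -0.02, 0.04, 0, 0, 1, -0.04, 0.08, 0, 0, 1, -0.06, 0.12, 0, 0, 1, -0.08, 0.16, 0, 0, 1, -0.09, 0.19, 0, 0, 1, -0.09, 0.2, 0, 0, 1, -0.09, 0.2, 0, 0]
}}

```text
clock: 41.3
position: [519.6, 232.9, 225.2]
ee_rot: [0.798, -0.602, -0.001, 0.002]
contact_force: [0.4, -1.2, -0.3]
gripper_width: -0.3
```

```bash
python3 - <<'E'
from h import *
s=grab("side");t=grab("top");d=arm.read_state();print(d["clock"],d["position"],d["contact_force"])
cv2.imwrite("pics/s37.png",s["color"][:,:,::-1]);crop(t,330,90,500,240,4.5,"t37.png");np.savez("t37.npz",**t);cv2.imwrite("pics/t37f.png",t["color"][:,:,::-1])
crop(s,320,200,480,340,5,"s37c.png");np.savez("s37.npz",**s)
E
```

```text
41.4 [520.64932068 230.42169142 225.30546045] [ 0.1913419  -0.30376825  1.05029049]
```

View pics/t37.png

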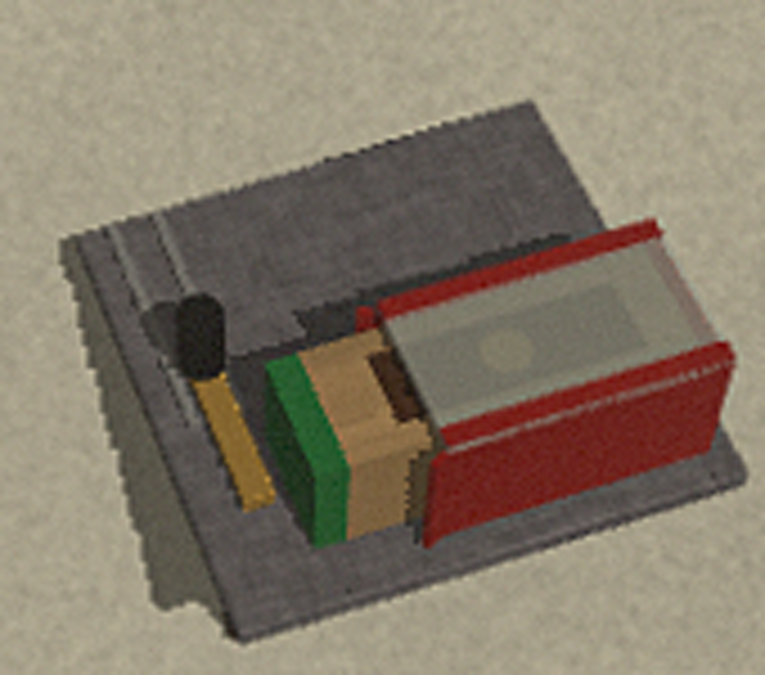

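View pics/s37.png

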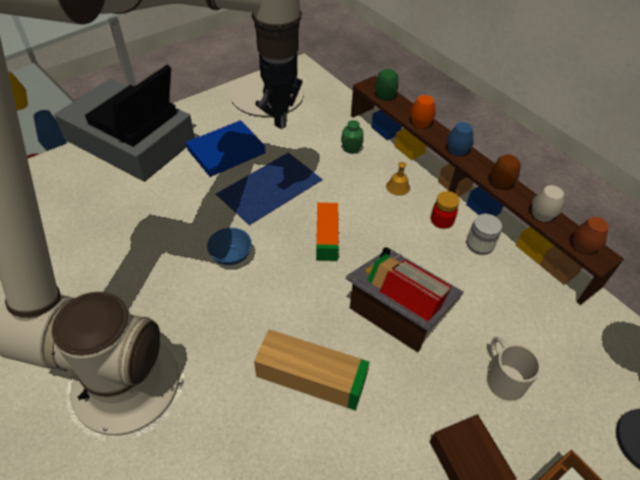

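View pics/s37c.png

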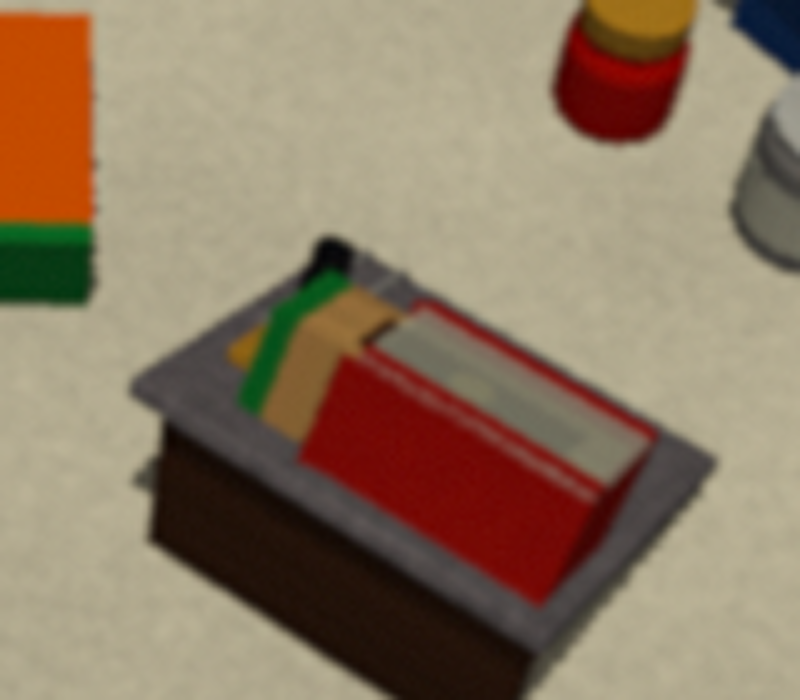

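```bash
python3 - <<'E'
from h import *
t=load("t37.npz");R,o=caseT(506.5,-166.7,15.7)
m=np.zeros((480,640),np.uint8);cv2.fillPoly(m,[np.round(np.array([(275,400),(310,480),(315,530),(282,450)])/4.5+[330,90]).astype(int)],1)
v,u=np.nonzero(m);P=(world(t,np.c_[u,v])-o)@R;print("green face",np.median(P,0))
def onp(px,z):
    T=np.linalg.inv(t["camera_from_world"]);n=cv2.undistortPoints(np.array(px,float).reshape(-1,1,2),t["camera_matrix"],np.array([t["k1"],0,0,0])).reshape(-1,2)
    D=np.c_[n,np.ones(len(n))]@T[:3,:3].T@R;C=(T[:3,3]-o)@R
    return C+D*((z-C[2])/D[:,2])[:,None]
print("knob top",np.round(onp(np.array([[200,308]])/4.5+[330,90]-.4,39),1),(world(t,np.array([[202,302]])/4.5+[330,90])-o)@R)
print("tip",np.round(onp(np.array([[247,496],[269,489]])/4.5+[330,90]-.4,9),1))
t0=load("t32.npz");print("knob before",np.round(onp(np.array([[145,184]])/4.5+[330,90]-.4,39),1))
print("box top corners",np.round(onp(np.array([[268,366],[318,466]])/4.5+[330,90]-.4,46),1))
E
```

```text
green face [-8.41975336 42.14241728 28.08903824]
knob top [[62.  53.5 39. ]] [[63.63346509 51.52986115 38.50099608]]
tip [[ 0.1 58.3  9. ]
 [ 0.2 50.1  9. ]]
knob before [[123.8  53.8  39. ]]
box top corners [[ 24.7  41.4  46. ]
 [-19.8  39.8  46. ]]
```

```bash
python3 - <<'E'
from h import *
s0=load("s0.npz");s=load("s37.npz")
def c(d):
    h=cv2.cvtColor(d["color"],cv2.COLOR_RGB2HSV);m=cv2.inRange(h,(5,200,120),(14,255,255));m[:195]=0;m[265:]=0;m[:,:300]=0;m[:,350:]=0
    v,u=np.nonzero(m);return u.mean(),v.mean(),len(u)
print(c(s0),c(s))
print(arm.read_state()["contact_force"]);print(arm.job_done())
E
```

```text
(np.float64(327.31212484993995), np.float64(224.25090036014404), 833) (np.float64(327.140625), np.float64(223.47355769230768), 832)
[ 0.1913419  -0.30376825  1.05029049]
the job is handed in; nothing more can be done
None
```

The box is back in the sleeve the right way round, fully home with the green end showing and the panel up. The keeper is closed across the mouth. I handed the job in at about 41 s of the 72 s allowed.

**What I did:** I drew the box out of the sleeve and turned it end for end, using the blue pad. I then settled it onto the slope beside the sleeve, slid it back in, pushed it to the end stop (12 N), and pushed the keeper shut to its stop (about 12 N).

**Last checks:**
- The green end face is at y = 42.1 mm of case; 42 is home.
- The keeper bar's tip is at x = 0.1 mm and the knob at x = 62.0 mm, so the joint value is about 0.
- The orange block's image centre moved by less than 1 pixel, and the other goods looked unmoved.
- The robot was clear of everything.

**What went wrong or disagreed:**
- **Dropped box:** my first attempt to set the box down in front of the mouth overbalanced it off the edge of the stand. It landed upright on the counter and may have nudged the orange block by a few millimetres. I picked it up and laid it back on the pad.
- **Knuckle contact:** a finger knuckle briefly touched the sleeve at about 5 N, and I moved clear.
- **Camera disagreement:** the two cameras disagreed by 2 to 3 mm on the case position. The forces and final positions agreed with the pose I used.

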